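# Clear the swing and shut the gear inspection cabinet

### The arm

A 6-joint arm with a two-finger parallel gripper is mounted at the origin on the work surface. World frame = base frame: x ahead of the robot, y to its left, z up, the work surface at z = 0. Lengths are in m, angles in rad, forces in N, time in s.
With the tool pointing down it reaches from about 0.4 to 0.825 m from the base axis. Payload 7 kg.
Tool frame: the origin (TCP) lies at the centre of the arm's flange, where the gripper is bolted on; the fingertips stand 178 mm ahead of it and the grasp point (between the pads) lies 159 mm ahead of it; x points along the fingers, y is the direction in which the jaws open and shut, and the axes are right-handed (so a half turn about x gives the same grasp; the last joint's range is limited). The gripper opens to 88 mm and grips with 3 to 60 N. Pads are 19 mm wide; open, the fingers measure 130 mm over their backs; the gripper's body (78 mm by 193 mm) begins 47 mm behind the grasp point.
Start: joints at [-0.979, 0.359, 0.012, 0, -1.224, -0.288], TCP at [0.202, -0.644, 0.405] pointing down, gripper open.
Joint ranges: [-3.07, 3.07], [-1.43, 2.12], [-1.02, 1.25], [-3.03, 1.67], [-3.05, -0], [-3.03, 3.03]. Speed limits (rad/s): [2.39, 2.39, 3.01, 3.14, 3.14, 3.14].

### API

Orientations are given as [roll, pitch, yaw] about the fixed x, y, z axes, in that order (R = Rz(yaw) Ry(pitch) Rx(roll)).
In Python, from station import status, viewer, arm gives the robot as it stands. The module is installed in compiled form; this text tells all that it offers.
- The arm moves only by the tool apply_moves, never from a script. Its argument "commands" is a list of rows, each an object of numbers: "dx", "dy", "dz": the shift along the world's x, y, z in mm; "spin": the turn about the world's z in degrees; "hand": the closure, from 0 (fully open) to 1 (shut). A call has exactly 5 rows; each row shifts and turns the commanded pose from where the row before left it; what a row does not reach is not made up. A row lasts 1/8 s, in which the tool goes at most 62.5 mm and 10.7 degrees, less where a joint would pass 70% of its speed; a pose out of reach is approached as far as the arm can. A call is refused whole if a number of a shift passes 62.5 or a number of a turn 10.7, either way. A call with a gripper value outside its range is refused whole. The fingers move at their own pace and stop on an object; "grip_force" is the grip in N (left out, the last holds). Time passes only in rows, so rows that do not move let the fingers close, or fill a call up. It gives the time, the measured TCP pose, the force and the opening at its end, in the units of the state.
- status.get_state(): the state, without advancing time (a new reading comes with each control period).
- viewer.grab_frame(name): name is "side" or "top" or "wrist"; returns the picture (400x640x3 uint8, red, green, blue); there is no depth.
- viewer.camera_info(name): a dict with "fx", "fy", "cx", "cy" (pixels), "D" ([k1, k2, p1, p2, k3] as OpenCV has them; the pictures are not rectified), "eye" and "attitude" of the camera in the world; the wrist camera has in their place "T_tool_cam" (4x4, takes a point from camera to tool coordinates, whose origin is the TCP and whose axes are the tool frame's). Camera axes: x right, y up, looking along -z (the intrinsics and any distortion apply to the point x, -y, -z); pixel columns grow to the right and rows downward; lengths in m; the calibration is good to about 2 mm. A picture is of the moment at which its call begins: read the wrist's pose just before it. camera_info takes no time and is no camera call.
- arm.job_done(): hands the job in, once; it reports no verdict.
The state is a dict: "t": time; "q": joint angles; "qd": joint speeds; "joint_efforts": joint torques, N m; "eef_pos": TCP position; "ee_rot": TCP orientation; "force": force on the tool from outside, world axes, zero at the start; "moment": the same for the moment, N m; "width": finger opening in m.
Only numpy, scipy, OpenCV 4.12 (cv2) and the standard library are available. Lean on these libraries where they do the work, as an engineer would, in place of code of your own. Each camera call takes 0.05 s, during which the arm holds its last target.

### The job

The gear on the camera cabinet's stage is ready for its check, but the brass worm gear and the dark iron bevel pinion are standing in the way of the cabinet door. Lower both gently into the tilting steel bin, then push the door shut without slamming it until it clicks fully home on its catch, and then roll the grey light wheel on the cabinet roof until its white line stands inside the green mark. Leave everything else on the bench where it is.

Things in the scene. Friction and masses are not known exactly. Their poses are not given: they have to be found in the camera images.
- cabinet: Grey steel camera inspection cabinet, fixed, 200 deep x 260 wide x 190 high; origin: centre of its underside on the bench, x to its back (front face at x -100), y to the left seen from the front, z up. On the roof: a black camera housing, 60 x 56 x 35 high, at x 45, y -35, and the wheel's black console, 70 x 59 x 18 high, at x -50, y 55.
- door (a joint): Blue door with a clear window on the cabinet's front, 252 wide, 16 thick, from 18 to 182 above the bench, hinged upright at its right edge (cabinet x -100, y -126). Value: opening angle in rad, 0 = shut, up to 1.8; starts 1.3 to 1.6, swung out towards the robot and away to its right. It swings with slight drag and stays where it is left. Its catch: see door_edge.
- door_hinge (a point): Point on the door's hinge axis, at the height of the door's top edge (182). x and y axes turn with the door: y points along the door from hinge to free edge, -x points out of its outer face (the outer face is 16 from the hinge axis in -x).
- door_edge (a point): Upper corner of the door at its free edge, on the outer face; axes as door_hinge. Behind this edge is the catch, a spring roller: in the last 0.05 rad the door has to be pushed over it (about 6 N here); the crest is near 0.025 rad, past it the door is drawn to 0 and held. A vertical pull bar, 80 long, stands 22 off the outer face 226 from the hinge.
- wheel (a joint): Grey knurled light wheel, 50 across, 10 wide, standing 8 out of a slot in the console, axle along cabinet y. Value in rad, 0 to 1.4, grows as its top moves to the back of the cabinet (+x); starts 0.15 to 0.5. At 0.85 its white line is on top, amid the 7 wide green mark beside the slot. A fingertip pressing it with 2 to 8 N and moved along the slot rolls it; light drag, it stays where left.
- wheel_top (a point): Top of the wheel, 216 above the bench, over its axle and level with the middle of the green mark; fixed to the cabinet, axes as the cabinet's.
- binstand: Green stand of the tilting bin, fixed to the bench: base 170 x 262 x 6 high, two side plates to 100 high at y = +-126. Origin at the centre of its underside, z up; the bin's lower front wall is on its -x side.
- bin (a joint): Steel bin hung in the stand on pivots 85 above the bench (axis along the stand's y): tilt in rad, 0 = level to 0.35, its mouth leaning to the stand's -x; starts 0 to 0.2 and stays where it is, the pivots being stiff.
- bin_floor (a point): Centre of the bin's inner floor (43 above the bench when level), turning with the bin. Inside, 140 in x by 215 in y; front and side walls 52 high, back wall (+x) and the rear part of the side walls 72 high, 3 thick.
- worm_gear: Brass worm gear lying flat: toothed rim 52 across and 20 high, above it a hub 26 across up to 38 high. Origin at the centre of its underside, z up. About 0.36 kg.
- pinion: Dull dark iron bevel pinion standing on its small end: cone from 33 across at the foot to 46 at height 18, to 24 straight, above it a hub 26 across up to 42 high. Origin at the centre of its underside, z up. About 0.26 kg.
- rack: Red plastic gear rack section, 120 x 18 x 18 high, lying along its x. Bystander.
- spur_gear: Steel spur gear lying flat, 61 across, 14 high. Bystander.
- oil_bottle: White plastic bottle with a yellow cap, 44 across, 120 high. Bystander.
- grease_tin: Green tin, 56 across, 55 high. Bystander.
- bearing: Steel ball bearing lying flat, 47 across, 14 high. Bystander.
- screwdriver: Yellow-handled screwdriver, 190 long, lying on the left of the bench. Bystander.
Things that resemble listed ones, but are neither listed nor needed, are in the scene too. Of the things that look like the pinion, take the one that is farthest to the robot's right at the start. There is more than one size of the worm_gear; the job needs the larger.

How it is judged:
On the way, in this order (a step that is already met when the one before it is completed fails the run):
1. the worm gear and the pinion both lie released in the bin (x of worm_gear in the frame of bin_floor between -0.07 and 0.07 m and y of worm_gear in the frame of bin_floor between -0.1075 and 0.1075 m and z of worm_gear in the frame of bin_floor between -0.01 and 0.04 m and linear speed of each of worm_gear, pinion below 0.03 m/s and contact force between the fingers and worm_gear below 0.1 N and x of pinion in the frame of bin_floor between -0.07 and 0.07 m and y of pinion in the frame of bin_floor between -0.1075 and 0.1075 m and z of pinion in the frame of bin_floor between -0.01 and 0.04 m and contact force between the fingers and pinion below 0.1 N), for 0.2 s.
2. the door is shut and held by its catch (value of joint door below 0.012 rad), for 0.2 s.
3. the wheel's white line stands inside the green mark (value of joint wheel between 0.71 and 0.99 rad), for 0.2 s.
At the end, for the whole second after the job is handed in: Both gears lie at rest in the bin (origins within its inner walls, under 40 mm above its floor), the door is shut on its catch (under 0.012 rad, 3 mm at its free edge), and the wheel's white line is inside the 7 mm green mark (0.85 +- 0.14 rad) (all of step 1 and all of step 3 and value of joint door below 0.012 rad and velocity of joint wheel between -0.1 and 0.1 rad/s); the robot touches nothing.
It fails at once if the door is slammed: it closes faster than 3.5 rad/s (0.9 m/s at its free edge) (velocity of joint door below -3.5 rad/s).
It fails at once if a gear is dropped or driven hard into the bin or its stand (over 45 N) (contact force between any of worm_gear, pinion and binstand above 45 N).
It fails at once if a bystander (rack, spur gear, oil bottle, grease tin, bearing, screwdriver) is shifted by more than 30 mm (distance of any of rack, spur_gear, oil_bottle, grease_tin, bearing, screwdriver from where it was at the start of the episode above 0.03 m).
It also fails if it takes over 72 s, if anything falls off the work surface, if the arm or the gripper's body presses on something with over 40 N, if the wrist force passes 120 N, or if a joint passes its speed limit or range.

## Working session

There is one attempt and no reset: what is moved stays moved. The work goes in short steps, Python scripts to look and compute and a tool call to move; the robot and the scene stay as the last step left them, time stands still between calls to the robot, and variables do not carry over. Pictures are saved under pics/ and viewed, and the job is handed in when it is done.

Besides the shell and the picture viewer there is one more tool, called after "Call:" as name(argument=value, ...), one argument or row to a line, values as JSON. apply_moves: Moves the arm, as the interface text tells. Its arguments: {"type":"object","properties":{"commands":{"type":"array","items":{"type":"object","properties":{"dx":{"type":"number"},"dy":{"type":"number"},"dz":{"type":"number"},"spin":{"type":"number"},"hand":{"type":"number"}}}},"grip_force":{"type":"number"}},"required":["commands"]}

```bash
mkdir -p pics; cat > h.py <<'E'
import numpy as np, cv2
from scipy.spatial.transform import Rotation as R
from station import status, viewer, arm
def save(name,fn):
    im=viewer.grab_frame(name); np.save('pics/'+fn+'.npy',im); cv2.imwrite('pics/'+fn+'.png',im[:,:,::-1]); return im
E
python3 - <<'E'
from h import *
s=status.get_state(); print(s)
for n in ['side','top','wrist']:
    print(n,viewer.camera_info(n)); save(n,n+'0')
E
```

```text
{'t': 0.0, 'q': array([-9.78918128e-01,  3.59362546e-01,  1.10772828e-02, -3.50000781e-04,
       -1.22409516e+00, -2.88109328e-01]), 'qd': array([ 0.00016515, -0.00162863, -0.00023077, -0.00055942,  0.00145839,
        0.00058624]), 'joint_efforts': array([-1.22120608e-03, -5.82712984e+01,  2.93060410e+01,  6.99737281e+00,
        6.74759751e-03, -2.09636501e-04]), 'eef_pos': array([ 0.20185267, -0.64390968,  0.40374624]), 'ee_rot': array([1.654138  , 1.56917841, 1.95778768]), 'force': array([ 0.89185836,  0.02873724, -0.18171742]), 'moment': array([0.05817082, 0.04075449, 0.02931488]), 'width': 0.08774785933192335}
side {'fx': 364.15424507088517, 'fy': 364.15424507088517, 'cx': 324.65177355945974, 'cy': 199.38317240727878, 'D': array([-0.02355877,  0.        ,  0.        ,  0.        ,  0.        ]), 'eye': array([ 0.39914716, -0.53111066,  0.82487322]), 'attitude': array([ 0.72189926, -0.00088341, -0.25357117])}
top {'fx': 431.1346148905963, 'fy': 431.1346148905963, 'cx': 310.5363298207758, 'cy': 197.74728956157372, 'D': array([0.02903548, 0.        , 0.        , 0.        , 0.        ]), 'eye': array([0.38529372, 0.08461043, 1.5264007 ]), 'attitude': array([ 0.12224325, -0.01029534, -1.5679382 ])}
wrist {'fx': 354.98341374976485, 'fy': 354.98341374976485, 'cx': 317.1387775814566, 'cy': 199.26642619187734, 'D': array([-0.06097422,  0.        ,  0.        ,  0.        ,  0.        ]), 'T_tool_cam': array([[ 1.69594515e-04,  2.99839095e-01, -9.53989774e-01,
         2.06143355e-02],
       [ 9.99999919e-01,  2.97555537e-04,  2.71295659e-04,
        -2.11373593e-04],
       [ 3.65209985e-04, -9.53989742e-01, -2.99839021e-01,
        -8.18784798e-02],
       [ 0.00000000e+00,  0.00000000e+00,  0.00000000e+00,
         1.00000000e+00]])}
```

View pics/top0.png

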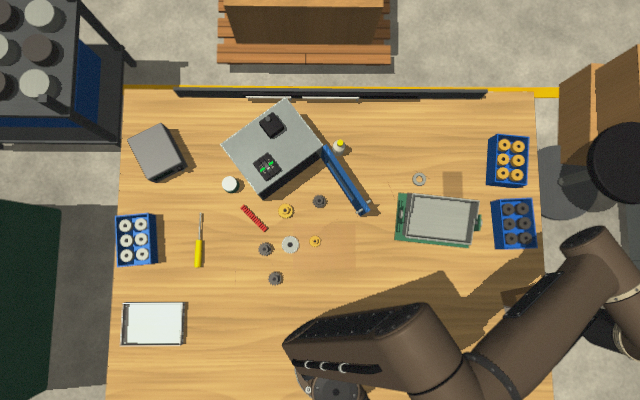

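View pics/side0.png

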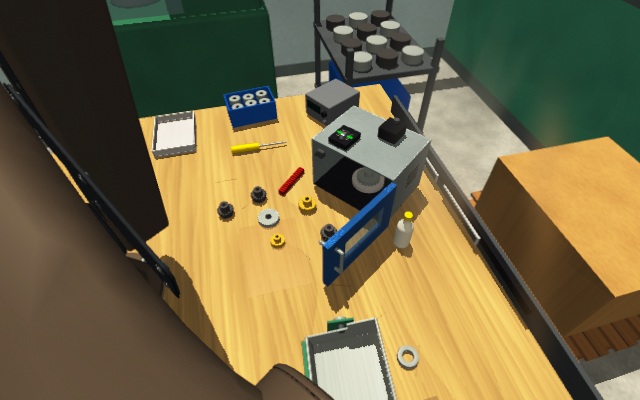

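View pics/wrist0.png

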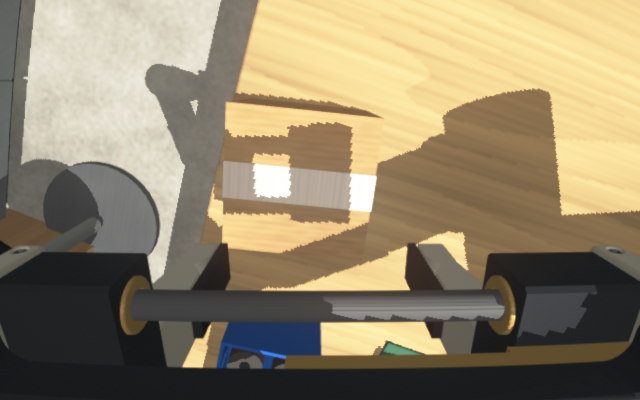

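The top view shows two brass worm gears: a large one at (286,211) and a small one at (315,241). There are three pinion-like parts at (320,201), (265,249) and (276,278). Image right is world -y, so I'm confirming these with enlarged crops and ray casts.

```bash
cat >> h.py <<'E'
def cam(name, state=None):
    c=viewer.camera_info(name); K=np.array([[c['fx'],0,c['cx']],[0,c['fy'],c['cy']],[0,0,1]])
    if name=='wrist':
        s=state or status.get_state()
        T=np.eye(4); T[:3,:3]=R.from_euler('xyz',s['ee_rot']).as_matrix(); T[:3,3]=s['eef_pos']
        T=T@c['T_tool_cam']; return K,c['D'],T[:3,3],T[:3,:3]
    return K,c['D'],np.array(c['eye']),R.from_euler('xyz',c['attitude']).as_matrix()
def ray(C,px):
    K,D,e,Rm=C
    p=cv2.undistortPoints(np.array([[px]],float),K,D)[0,0]
    return e, Rm@np.array([p[0],-p[1],-1.])
def onz(C,px,z):
    e,d=ray(C,px); return e+d*(z-e[2])/d[2]
def proj(C,P):
    K,D,e,Rm=C
    P=np.atleast_2d(np.array(P,float)); q=(P-e)@Rm; q=q*[1,-1,-1]
    return cv2.projectPoints(q.reshape(-1,1,3),np.zeros(3),np.zeros(3),K,D)[0][:,0]
def two(C1,p1,C2,p2):
    e1,d1=ray(C1,p1);e2,d2=ray(C2,p2)
    A=np.stack([d1,-d2],1);t=np.linalg.lstsq(A,e2-e1,rcond=None)[0]
    a=e1+d1*t[0];b=e2+d2*t[1];return (a+b)/2,np.linalg.norm(a-b)
E
python3 - <<'E'
from h import *
T=cam('top');S=cam('side')
for n,p,z in [('wormL',(286,211),.038),('wormS',(315,241),.03),('pinA',(320,201),.042),('pinB',(265,249),.042),('pinC',(276,278),.042),('spur',(290,244),.014),('doorhinge',(322,150),.182),('doorfree',(362,213),.182),('cabA',(222,145),.19),('cabB',(290,100),.19),('cabC',(322,150),.19),('cabD',(262,198),.19),('bearing',(419,179),.014),('bottle',(340,145),.12)]:
    P=onz(T,p,z); print(n,P.round(3),np.hypot(P[0],P[1]).round(3),proj(S,P).round(0))
im=np.load('pics/top0.npy')
a=cv2.resize(im[90:300,215:395],None,fx=4.4,fy=2.85*0+2.85) if 0 else cv2.resize(im[90:290,210:390],(720,800)[0:2] if 0 else (540,600),interpolation=cv2.INTER_CUBIC)
cv2.imwrite('pics/c1.png',a[:,:,::-1])
im=np.load('pics/side0.npy')
cv2.imwrite('pics/c2.png',cv2.resize(im[100:300,200:440],(720,600),interpolation=cv2.INTER_CUBIC)[:,:,::-1])
im=np.load('pics/top0.npy')
cv2.imwrite('pics/c3.png',cv2.resize(im[170:265,380:500],(720,570),interpolation=cv2.INTER_CUBIC)[:,:,::-1])
E
```

```text
wormL [0.522 0.155 0.038] 0.544 [[306. 199.]]
wormS [0.419 0.054 0.03 ] 0.422 [[277. 235.]]
pinA [0.556 0.037 0.042] 0.558 [[328. 227.]]
pinB [0.391 0.225 0.042] 0.451 [[257. 189.]]
pinC [0.294 0.186 0.042] 0.347 [[225. 205.]]
spur [0.408 0.141 0.014] 0.432 [[269. 215.]]
doorhinge [0.704 0.035 0.182] 0.705 [[387. 182.]]
doorfree [ 0.503 -0.09   0.182] 0.511 [[320. 239.]]
cabA [0.716 0.351 0.19 ] 0.798 [[353. 106.]]
cabB [0.865 0.138 0.19 ] 0.876 [[429. 142.]]
cabC [0.702 0.035 0.19 ] 0.703 [[386. 179.]]
cabD [0.548 0.223 0.19 ] 0.592 [[308. 142.]]
bearing [ 0.64  -0.316  0.014] 0.714 [[407. 353.]]
bottle [ 0.736 -0.027  0.12 ] 0.736 [[404. 214.]]
```

View pics/c1.png

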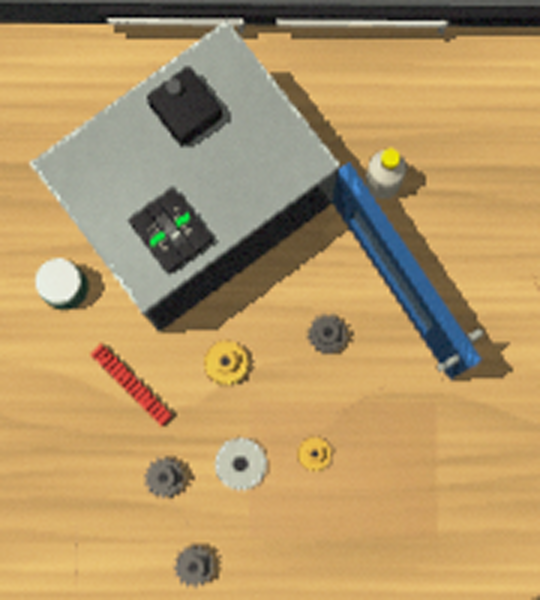

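View pics/c2.png

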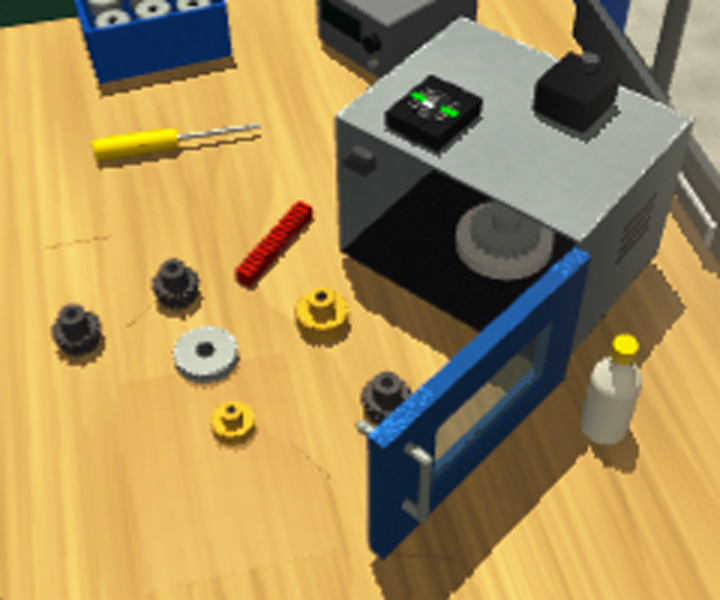

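View pics/c3.png

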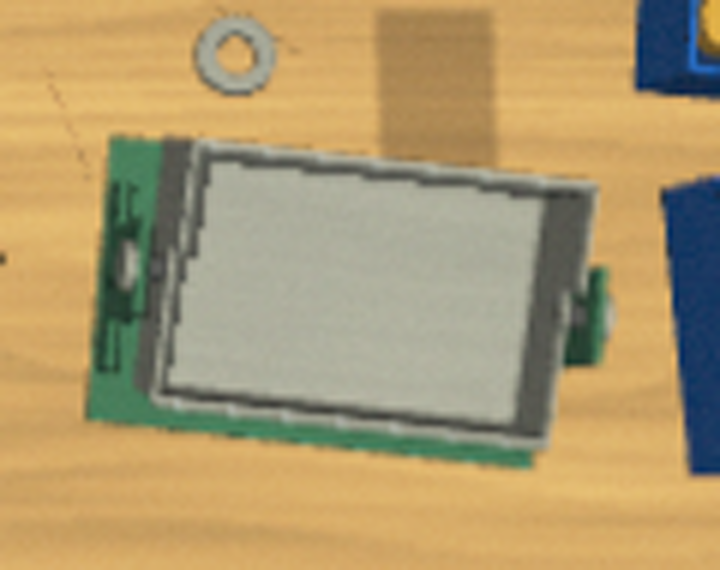

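The job needs the pinion at (320,201), world (0.556, 0.037), because it has the lowest y and so is farthest right. The others at (265,249) and (276,278) have y = 0.225 and 0.186. The large worm at (286,211) is about 16 px (55 mm) across, against about 12 px for the small one at (315,241). Next I'll measure all of these more precisely, plus the cabinet, door and bin.

```bash
python3 - <<'E'
from h import *
T=cam('top');S=cam('side')
s=status.get_state();M=R.from_euler('xyz',s['ee_rot']).as_matrix();print('tool axes cols\n',M.round(3),'psi_y',np.degrees(np.arctan2(M[1,1],M[0,1])))
im=np.load('pics/top0.npy');hsv=cv2.cvtColor(im,cv2.COLOR_RGB2HSV)
def comp(m,box,name,mn=30):
    x0,y0,x1,y1=box;mm=np.zeros_like(m,np.uint8);mm[y0:y1,x0:x1]=m[y0:y1,x0:x1]
    n,l,st,c=cv2.connectedComponentsWithStats(mm)
    for i in range(1,n):
        if st[i,4]>=mn: print(name,c[i].round(1),st[i])
    return mm
brass=((hsv[...,0]>18)&(hsv[...,0]<28)&(hsv[...,1]>170)).astype(np.uint8)
comp(brass,(270,195,330,255),'brass')
dark=(hsv[...,2]<110).astype(np.uint8); comp(dark,(300,185,335,215),'pin');comp(dark,(250,235,290,290),'pin')
blue=((hsv[...,0]>100)&(hsv[...,0]<125)&(hsv[...,1]>120)).astype(np.uint8)
mm=comp(blue,(310,130,385,225),'door')
ys,xs=np.nonzero(mm);print('door minarea',cv2.minAreaRect(np.stack([xs,ys],1).astype(np.float32)),cv2.boxPoints(cv2.minAreaRect(np.stack([xs,ys],1).astype(np.float32))).round(1).tolist())
roof=((hsv[...,1]<40)&(hsv[...,2]>120)).astype(np.uint8)
x0,y0,x1,y1=215,98,330,205
mm=np.zeros_like(roof);mm[y0:y1,x0:x1]=roof[y0:y1,x0:x1]
mm=cv2.morphologyEx(mm,cv2.MORPH_OPEN,np.ones((3,3)))
cs=max(cv2.findContours(mm,0,2)[0],key=cv2.contourArea)
b=cv2.boxPoints(cv2.minAreaRect(cs));print('roof',b.round(1).tolist())
W=np.array([onz(T,p,.19) for p in b]);print(W.round(3),[np.linalg.norm(W[i]-W[i-1]).round(3) for i in range(4)],W.mean(0).round(4))
green=((hsv[...,0]>50)&(hsv[...,0]<70)&(hsv[...,1]>200)).astype(np.uint8)
comp(green,(240,140,300,190),'mark',3)
E
```

```text
tool axes cols
 [[-0.    -0.299  0.954]
 [ 0.001  0.954  0.299]
 [-1.     0.001 -0.   ]] psi_y 107.40165536421786
brass [287.  210.8] [281 205  11  12  45]
brass [314.2 241.2] [310 236  10  11  58]
pin [319.9 201.5] [313 196  15  12 127]
pin [269.1 249.1] [265 244  10  12  47]
pin [277.7 277.7] [272 272  11  12  66]
door [343.9 179.9] [321 144  49  71 735]
door minarea ((343.0746154785156, 179.80325317382812), (79.0496597290039, 11.617795944213867), 56.08256912231445) [[316.20001220703125, 150.1999969482422], [325.79998779296875, 143.8000030517578], [369.8999938964844, 209.39999389648438], [360.29998779296875, 215.8000030517578]]
roof [[219.89999389648438, 143.8000030517578], [285.5, 95.0], [322.70001220703125, 145.0], [257.1000061035156, 193.8000030517578]]
[[0.72  0.358 0.19 ]
 [0.881 0.152 0.19 ]
 [0.718 0.033 0.19 ]
 [0.561 0.238 0.19 ]] [np.float64(0.199), np.float64(0.261), np.float64(0.202), np.float64(0.258)] [0.7202 0.1955 0.19  ]
mark [270.5 162.9] [269 161   4   5  11]
mark [262. 169.] [260 168   5   3   9]
```

Cabinet check: the roof measures 199 x 260 mm, matching the 200 x 260 given. Its centre is (0.720, 0.1955) with yaw about 37.4°, and the door is open about 1.44 rad. The pinion sits about 83 mm from the door, so I'll grip it with the jaws roughly parallel to the door (ψ≈35°). Moving to hover.

Call:
apply_moves(
  commands=[
    {"dx":23.6,"dy":45.4,"spin":-4.8,"hand":0},
    {"dx":23.6,"dy":45.4,"spin":-4.8,"hand":0},
    {"dx":23.6,"dy":45.4,"spin":-4.8,"hand":0},
    {"dx":23.6,"dy":45.4,"spin":-4.8,"hand":0},
    {"dx":23.6,"dy":45.4,"spin":-4.8,"hand":0},
  ],
  grip_force=25,
)

```text
invalid input at $.commands[0]: expected keys dx, dy, dz, spin, hand
```

Call:
apply_moves(
  commands=[
    {"dx":23.6,"dy":45.4,"spin":-4.8,"hand":0},
    {"dx":23.6,"dy":45.4,"spin":-4.8,"hand":0},
    {"dx":23.6,"dy":45.4,"spin":-4.8,"hand":0},
    {"dx":23.6,"dy":45.4,"spin":-4.8,"hand":0},
    {"dx":23.6,"dy":45.4,"spin":-4.8,"hand":0},
  ],
)

```text
invalid input at $.commands[0]: expected keys dx, dy, dz, spin, hand
```

Call:
apply_moves(
  commands=[
    {"dx":23.6,"dy":45.4,"spin":-4.8,"hand":0.2},
    {"dx":23.6,"dy":45.4,"spin":-4.8,"hand":0.2},
    {"dx":23.6,"dy":45.4,"spin":-4.8,"hand":0.2},
    {"dx":23.6,"dy":45.4,"spin":-4.8,"hand":0.2},
    {"dx":23.6,"dy":45.4,"spin":-4.8,"hand":0.2},
  ],
)

```text
invalid input at $.commands[0]: expected keys dx, dy, dz, spin, hand
```

```bash
python3 - <<'E'
from h import *
s=status.get_state();print(s['t'],s['eef_pos'],s['q'].round(2),s['width']);M=R.from_euler('xyz',s['ee_rot']).as_matrix();print(np.degrees(np.arctan2(M[1,1],M[0,1])),M[:,0])
save('wrist','w1'); save('top','top1')
E
```

```text
0.15 [ 0.20188434 -0.64397766  0.40393254] [-0.98  0.36  0.01 -0.   -1.22 -0.29] 0.08789013342228637
107.40165536421786 [-4.98213282e-04  1.13690289e-03 -9.99999230e-01]
```

View pics/w1.png

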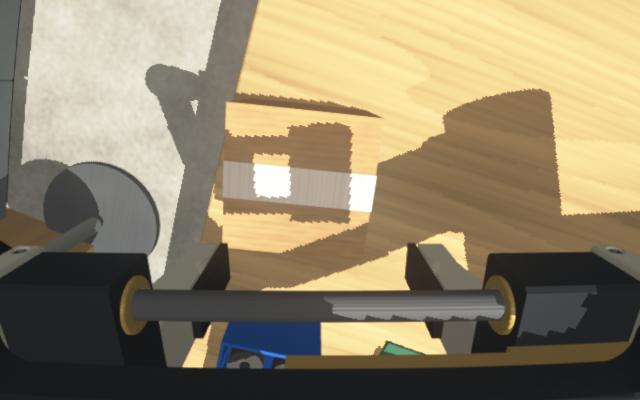

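View pics/top1.png

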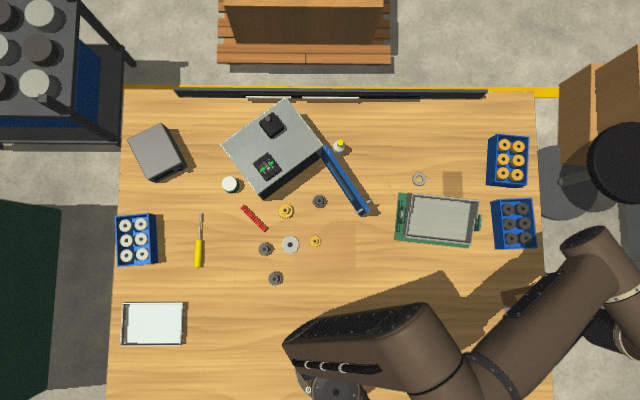

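The calls were refused because every row needs all five keys, and nothing moved. Sending them again with all keys.

Call:
apply_moves(
  commands=[
    {"dx":23.6,"dy":45.4,"dz":0,"spin":-4.8,"hand":0},
    {"dx":23.6,"dy":45.4,"dz":0,"spin":-4.8,"hand":0},
    {"dx":23.6,"dy":45.4,"dz":0,"spin":-4.8,"hand":0},
    {"dx":23.6,"dy":45.4,"dz":0,"spin":-4.8,"hand":0},
    {"dx":23.6,"dy":45.4,"dz":0,"spin":-4.8,"hand":0},
  ],
  grip_force=25,
)

```text
t: 0.88
eef_pos: [0.3204, -0.4156, 0.4047]
ee_rot: [-0.426, 1.57, -0.544]
force: [1.4, -0.4, -0.1]
width: 0.0877
```

Call:
apply_moves(
  commands=[
    {"dx":23.6,"dy":45.4,"dz":0,"spin":-4.8,"hand":0},
    {"dx":23.6,"dy":45.4,"dz":0,"spin":-4.8,"hand":0},
    {"dx":23.6,"dy":45.4,"dz":0,"spin":-4.8,"hand":0},
    {"dx":23.6,"dy":45.4,"dz":0,"spin":-4.8,"hand":0},
    {"dx":23.6,"dy":45.4,"dz":0,"spin":-4.8,"hand":0},
  ],
)

```text
t: 1.5
eef_pos: [0.4383, -0.1885, 0.405]
ee_rot: [0.524, 1.57, -0.013]
force: [0.7, -0.8, -1.0]
width: 0.0874
```

Call:
apply_moves(
  commands=[
    {"dx":23.6,"dy":45.4,"dz":0,"spin":-4.8,"hand":0.2},
    {"dx":23.6,"dy":45.4,"dz":0,"spin":-4.8,"hand":0.2},
    {"dx":23.6,"dy":45.4,"dz":0,"spin":-4.8,"hand":0.2},
    {"dx":23.6,"dy":45.4,"dz":0,"spin":-4.8,"hand":0.2},
    {"dx":23.6,"dy":45.4,"dz":0,"spin":-4.8,"hand":0.2},
  ],
)

```text
t: 2.12
eef_pos: [0.5564, 0.0386, 0.4048]
ee_rot: [1.278, 1.57, 0.323]
force: [1.2, -0.0, 0.7]
width: 0.0697
```

```bash
python3 - <<'E'
from h import *
s=status.get_state();print(s['t'],s['eef_pos'],s['q'].round(2),s['width']);M=R.from_euler('xyz',s['ee_rot']).as_matrix();print(np.degrees(np.arctan2(M[1,1],M[0,1])),M[:,0])
np.save('pics/w1s.npy',np.r_[s['eef_pos'],s['ee_rot']])
save('wrist','w1')
E
```

```text
2.125 [0.55635974 0.03858134 0.40482377] [ 0.42  0.17 -0.25  0.   -1.15 -2.95] 0.06972657607997568
35.262711521870294 [ 3.52960837e-04  1.17995074e-04 -9.99999931e-01]
```

View pics/w1.png

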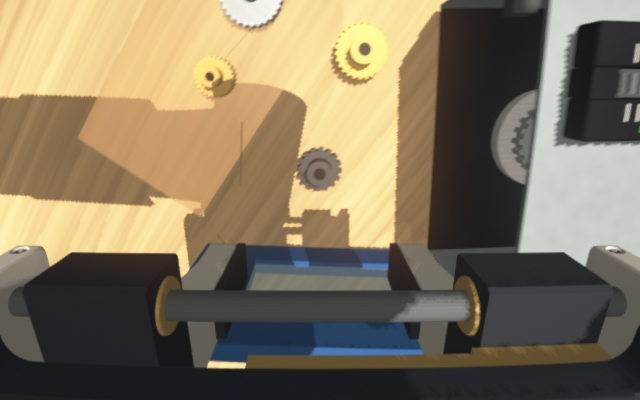

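The wrist view shows the pinion's hub at (319,173), the large worm's hub at (364,48), the smaller worm at (212,76), and the open door below. q6 is -2.95, close to its -3.03 limit, so I'll turn it back about 15°.

```bash
python3 - <<'E'
from h import *
a=np.load('pics/w1s.npy');C=cam('wrist',dict(eef_pos=a[:3],ee_rot=a[3:]))
im=np.load('pics/w1.npy')
cv2.imwrite('pics/w1c.png',cv2.resize(im[0:220,180:440],(780,660),interpolation=cv2.INTER_CUBIC)[:600,:,::-1])
print('pin',onz(C,(319.5,173),.042),'worm',onz(C,(364,48.5),.038))
e,d=ray(C,(319,173));print(C[2])
T=cam('top')
print(onz(T,(319.9,201.5),.03),onz(T,(286.5,210.8),.025))
# sizes
for z,px in [(.02,[(332,52),(388,52)]),(.021,[(297,168),(342,168)])]:
    print(np.linalg.norm(onz(C,px[0],z)-onz(C,px[1],z)))
E
```

```text
pin [0.55743692 0.04053993 0.042     ] worm [0.52369794 0.15831115 0.038     ]
[0.50899886 0.10476247 0.38420104]
[0.55611224 0.03697243 0.03      ] [0.52351572 0.15352044 0.025     ]
0.05394883770556588
0.046997133825329405
```

View pics/w1c.png

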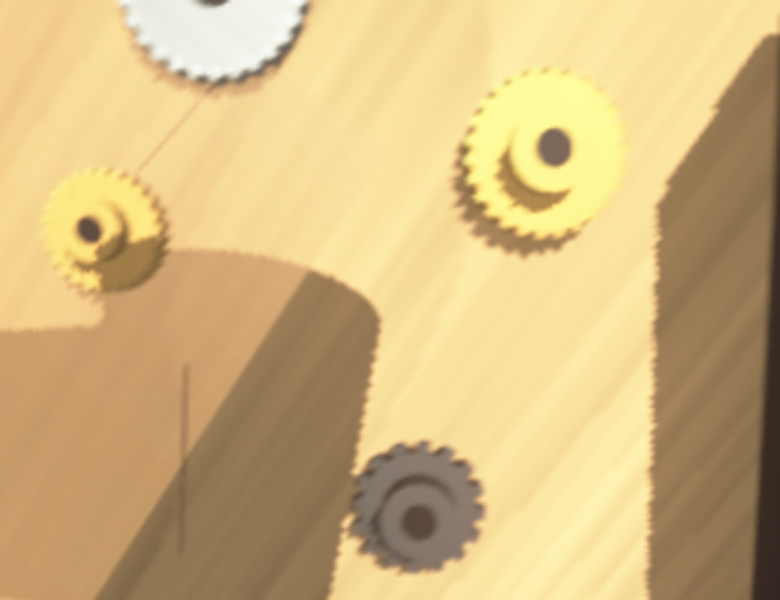

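Pinion at (0.5573, 0.040): rim measures 47 mm against 46 given. Worm at (0.5237, 0.158): 54 mm against 52. Lowering over the pinion's hub with the tips at 27 mm.

Call:
apply_moves(
  commands=[
    {"dx":1,"dy":1.5,"dz":-30,"spin":8,"hand":0.2},
    {"dx":0,"dy":0,"dz":-50,"spin":0,"hand":0.2},
    {"dx":0,"dy":0,"dz":-50,"spin":0,"hand":0.2},
    {"dx":0,"dy":0,"dz":-50,"spin":0,"hand":0.2},
    {"dx":0,"dy":0,"dz":-19,"spin":0,"hand":0.2},
  ],
)

```text
t: 2.8
eef_pos: [0.5557, 0.0379, 0.2026]
ee_rot: [-1.993, 1.566, -2.807]
force: [1.1, 0.2, -0.6]
width: 0.07
```

Call:
apply_moves(
  commands=[
    {"dx":0,"dy":0,"dz":0,"spin":0,"hand":0.6},
    {"dx":0,"dy":0,"dz":0,"spin":0,"hand":0.9},
    {"dx":0,"dy":0,"dz":0,"spin":0,"hand":0.9},
    {"dx":0,"dy":0,"dz":0,"spin":0,"hand":0.9},
    {"dx":0,"dy":0,"dz":0,"spin":0,"hand":0.9},
  ],
)

```text
t: 3.42
eef_pos: [0.5571, 0.0385, 0.2063]
ee_rot: [1.241, 1.57, 0.428]
force: [1.9, 0.9, 0.6]
width: 0.0257
```

The pads closed at 25.7 mm, which matches the 26 mm hub. Lifting, then working out the bin.

Call:
apply_moves(
  commands=[
    {"dx":0,"dy":0,"dz":30,"spin":0,"hand":0.9},
    {"dx":0,"dy":0,"dz":50,"spin":0,"hand":0.9},
    {"dx":0,"dy":0,"dz":60,"spin":0,"hand":0.9},
    {"dx":0,"dy":0,"dz":60,"spin":0,"hand":0.9},
    {"dx":-10,"dy":-20,"dz":50,"spin":8,"hand":0.9},
  ],
)

```text
t: 4.05
eef_pos: [0.5467, 0.0188, 0.458]
ee_rot: [1.149, 1.569, 0.48]
force: [1.8, -0.0, -1.7]
width: 0.025
```

```bash
python3 - <<'E'
from h import *
T=cam('top');S=cam('side')
im=np.load('pics/side0.npy')
cv2.imwrite('pics/s_bin.png',cv2.resize(im[300:400,280:420],(784,560),interpolation=cv2.INTER_CUBIC)[:,:,::-1])
print(onz(T,(438,220),.07))
f=lambda x,y:(380+x/6,170+y/6)
for n,p in zip('BL BR FR FL'.split(),[(200,145),(598,185),(548,445),(150,400)]):
    for z in (.095,.115): print(n,z,onz(T,f(*p),z).round(3))
print('green base corner',onz(T,f(110,137),.006).round(3),onz(T,f(85,420),.006).round(3),onz(T,f(532,467),.006).round(3))
print(status.get_state()['width'])
E
```

```text
[ 0.49018733 -0.36141562  0.07      ]
BL 0.095 [ 0.575 -0.274  0.095]
BL 0.115 [ 0.572 -0.269  0.115]
BR 0.095 [ 0.553 -0.495  0.095]
BR 0.115 [ 0.551 -0.487  0.115]
FR 0.095 [ 0.409 -0.461  0.095]
FR 0.115 [ 0.409 -0.453  0.115]
FL 0.095 [ 0.433 -0.243  0.095]
FL 0.115 [ 0.432 -0.238  0.115]
green base corner [ 0.591 -0.243  0.006] [ 0.424 -0.225  0.006] [ 0.398 -0.485  0.006]
0.02500265462599822
```

View pics/s_bin.png

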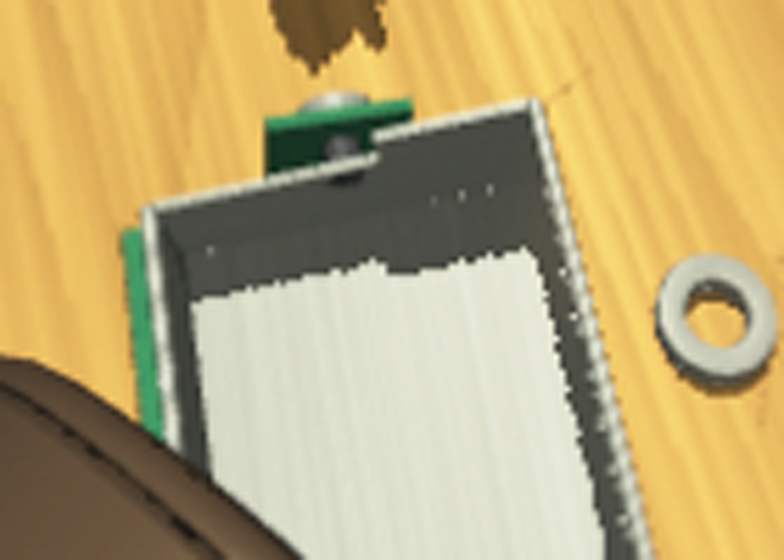

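The side view shows the step in the bin's side wall, with the high part toward world +x. The base corners give 168 x 261 mm against 170 x 262, stand origin (0.4945, -0.364), yaw -5.9°, and a rough tilt of 0.15. Carrying the pinion there.

Call:
apply_moves(
  commands=[
    {"dx":-5,"dy":-42.4,"dz":0,"spin":3.3,"hand":0.9},
    {"dx":-5,"dy":-42.4,"dz":0,"spin":3.3,"hand":0.9},
    {"dx":-5,"dy":-42.4,"dz":0,"spin":3.3,"hand":0.9},
    {"dx":-5,"dy":-42.4,"dz":0,"spin":3.3,"hand":0.9},
    {"dx":-5,"dy":-42.4,"dz":0,"spin":3.3,"hand":0.9},
  ],
)

```text
t: 4.68
eef_pos: [0.5212, -0.1948, 0.4554]
ee_rot: [2.742, 1.57, 2.358]
force: [0.4, 0.3, -1.6]
width: 0.0249
```

Call:
apply_moves(
  commands=[
    {"dx":-5,"dy":-42.4,"dz":0,"spin":3.3,"hand":0.9},
    {"dx":-5,"dy":-42.4,"dz":0,"spin":3.3,"hand":0.9},
    {"dx":-5,"dy":-42.4,"dz":0,"spin":3.3,"hand":0.9},
    {"dx":-5,"dy":-42.4,"dz":0,"spin":3.3,"hand":0.9},
    {"dx":-5,"dy":-42.4,"dz":0,"spin":3.3,"hand":0.9},
  ],
)

```text
t: 5.3
eef_pos: [0.4964, -0.4068, 0.4552]
ee_rot: [2.315, 1.57, 2.219]
force: [0.1, 0.4, -3.0]
width: 0.0252
```

```bash
python3 - <<'E'
from h import *
s=status.get_state();print(s['t'],s['eef_pos'],s['q'].round(2),s['width']);M=R.from_euler('xyz',s['ee_rot']).as_matrix();print(np.degrees(np.arctan2(M[1,1],M[0,1])))
np.save('pics/w2s.npy',np.r_[s['eef_pos'],s['ee_rot']])
im=save('wrist','w2')
cv2.imwrite('pics/w2b.png',cv2.resize(im,(800,500))[:,:,::-1])
E
```

```text
5.3 [ 0.49637407 -0.40675824  0.4551987 ] [-0.38  0.28  0.01 -0.   -1.31 -1.28] 0.02520038144432477
84.51211706519722
```

View pics/w2b.png

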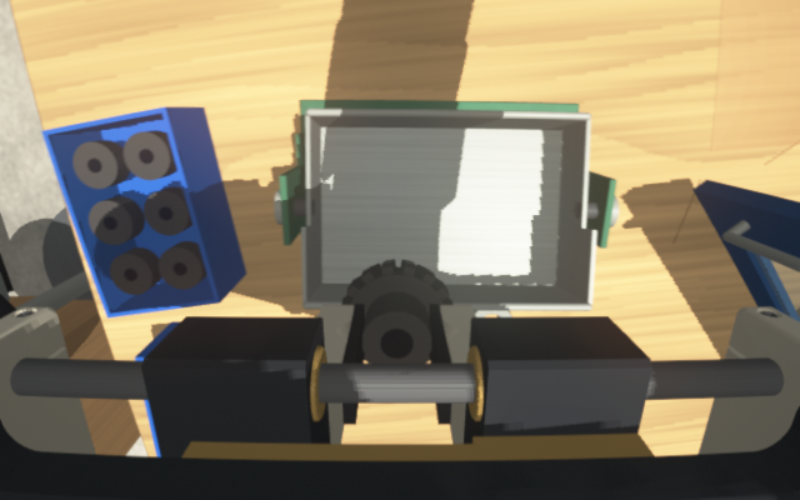

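The wrist view shows the bin squarely below. The front rim's outer corners are at (244,88) and (472,92), the floor runs to about row 228, and the pinion is held at (318,250). I'm comparing these with corners predicted at a few tilts.

```bash
python3 - <<'E'
from h import *
a=np.load('pics/w2s.npy');C=cam('wrist',dict(eef_pos=a[:3],ee_rot=a[3:]));T=cam('top')
yaw=np.radians(-5.9);ex=np.array([np.cos(yaw),np.sin(yaw),0]);ey=np.array([-ex[1],ex[0],0]);O=np.array([.4945,-.364,0])
for th in (0,.1,.2):
    def P(x,y,zf): # zf above floor
        x0,z0=x,zf+.043-.085
        return O+ex*(x0*np.cos(th)-z0*np.sin(th))+ey*y+np.array([0,0,.085+z0*np.cos(th)+x0*np.sin(th)])
    print(th,[ (proj(C,P(*p))[0]*1.25).round(0).tolist() for p in [(-.073,-.1105,.052),(-.073,.1105,.052),(-.07,.1075,0),(.07,.1075,0),(.07,-.1075,0),(-.07,-.1075,0),(.073,.1105,.072)]], 'floor',P(0,0,0).round(4))
    print('  top',[(proj(T,P(*p))[0]).round(1).tolist() for p in [(-.073,-.1105,.052),(-.073,.1105,.052),(.073,.1105,.072),(.073,-.1105,.072)]])
print('base',[ (proj(C,O+ex*x+ey*y+[0,0,.006])[0]*1.25).round(0).tolist() for x,y in [(-.085,-.131),(-.085,.131)]])
im=np.load('pics/w2.npy')
cv2.imwrite('pics/w2c.png',cv2.resize(im[75:275,220:500],(784,560),interpolation=cv2.INTER_CUBIC)[:,:,::-1])
E
```

```text
0 [[305.0, 114.0], [602.0, 118.0], [571.0, 120.0], [554.0, 273.0], [327.0, 272.0], [321.0, 117.0], [587.0, 308.0]] floor [ 0.4945 -0.364   0.043 ]
  top [[473.0, 243.7], [406.2, 236.5], [411.0, 192.2], [478.0, 199.3]]
0.1 [[307.0, 113.0], [598.0, 117.0], [568.0, 125.0], [556.0, 279.0], [326.0, 278.0], [322.0, 122.0], [592.0, 308.0]] floor [ 0.4987 -0.3644  0.0432]
  top [[472.2, 244.0], [405.6, 236.8], [411.5, 193.0], [478.8, 200.1]]
0.2 [[309.0, 113.0], [594.0, 117.0], [565.0, 131.0], [559.0, 286.0], [325.0, 284.0], [323.0, 128.0], [596.0, 307.0]] floor [ 0.5028 -0.3649  0.0438]
  top [[471.3, 244.0], [405.1, 236.8], [411.9, 193.9], [479.6, 201.1]]
base [[301.0, 100.0], [583.0, 103.0]]
```

View pics/w2c.png

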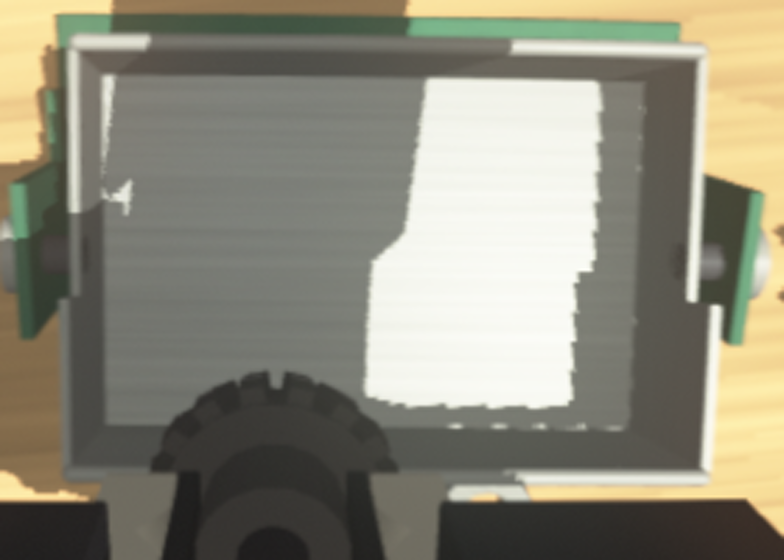

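The floor corners fit a tilt of about 0.19, with the floor centre at about (0.5025, -0.366, 0.0437). The pinion should touch down at TCP z of about 0.253.

Call:
apply_moves(
  commands=[
    {"dx":2,"dy":-1,"dz":-50,"spin":0,"hand":0.9},
    {"dx":0,"dy":0,"dz":-50,"spin":0,"hand":0.9},
    {"dx":0,"dy":0,"dz":-50,"spin":0,"hand":0.9},
    {"dx":0,"dy":0,"dz":-37,"spin":0,"hand":0.9},
    {"dx":0,"dy":0,"dz":0,"spin":0,"hand":0.9},
  ],
)

```text
t: 5.98
eef_pos: [0.4976, -0.4059, 0.2653]
ee_rot: [2.755, 1.564, 2.657]
force: [0.1, -0.2, -2.1]
width: 0.025
```

Call:
apply_moves(
  commands=[
    {"dx":0,"dy":0,"dz":-4,"spin":0,"hand":0.9},
    {"dx":0,"dy":0,"dz":-4,"spin":0,"hand":0.9},
    {"dx":0,"dy":0,"dz":-3,"spin":0,"hand":0.9},
    {"dx":0,"dy":0,"dz":0,"spin":0,"hand":0.9},
    {"dx":0,"dy":0,"dz":0,"spin":0,"hand":0.9},
  ],
)

```text
t: 6.6
eef_pos: [0.499, -0.4066, 0.258]
ee_rot: [-0.414, 1.57, -0.512]
force: [1.2, 0.6, -1.4]
width: 0.0248
```

Call:
apply_moves(
  commands=[
    {"dx":0,"dy":0,"dz":-2,"spin":0,"hand":0.9},
    {"dx":0,"dy":0,"dz":-1,"spin":0,"hand":0.9},
    {"dx":0,"dy":0,"dz":-1,"spin":0,"hand":0.9},
    {"dx":0,"dy":0,"dz":0,"spin":0,"hand":0.9},
    {"dx":0,"dy":0,"dz":0,"spin":0,"hand":0.9},
  ],
)

```text
t: 7.22
eef_pos: [0.4989, -0.4066, 0.2537]
ee_rot: [3.066, 1.571, 2.969]
force: [1.1, -0.0, -2.0]
width: 0.0251
```

Call:
apply_moves(
  commands=[
    {"dx":0,"dy":0,"dz":-1,"spin":0,"hand":0.9},
    {"dx":0,"dy":0,"dz":-1,"spin":0,"hand":0.9},
    {"dx":0,"dy":0,"dz":0,"spin":0,"hand":0.9},
    {"dx":0,"dy":0,"dz":0,"spin":0,"hand":0.9},
    {"dx":0,"dy":0,"dz":0,"spin":0,"hand":0.9},
  ],
)

```text
t: 7.85
eef_pos: [0.4988, -0.4067, 0.2528]
ee_rot: [-1.013, 1.57, -1.11]
force: [-1.6, 2.0, 5.8]
width: 0.025
```

The pinion has touched down: the vertical force rose about 7 N. Opening slightly, then lifting.

Call:
apply_moves(
  commands=[
    {"dx":0,"dy":0,"dz":0,"spin":0,"hand":0.65},
    {"dx":0,"dy":0,"dz":0,"spin":0,"hand":0.5},
    {"dx":0,"dy":0,"dz":0,"spin":0,"hand":0.5},
    {"dx":0,"dy":0,"dz":10,"spin":0,"hand":0.5},
    {"dx":0,"dy":0,"dz":40,"spin":0,"hand":0.5},
  ],
)

```text
t: 8.48
eef_pos: [0.4983, -0.4062, 0.3003]
ee_rot: [2.776, 1.566, 2.678]
force: [0.5, 0.0, 0.3]
width: 0.0437
```

Call:
apply_moves(
  commands=[
    {"dx":0,"dy":10,"dz":50,"spin":0,"hand":0.2},
    {"dx":0,"dy":15,"dz":50,"spin":0,"hand":0.2},
    {"dx":2,"dy":30,"dz":50,"spin":3,"hand":0.2},
    {"dx":2,"dy":60,"dz":0,"spin":4,"hand":0.2},
    {"dx":2,"dy":60,"dz":0,"spin":4,"hand":0.2},
  ],
)

```text
t: 9.1
eef_pos: [0.5045, -0.2303, 0.4531]
ee_rot: [-0.167, 1.568, -0.072]
force: [1.2, 0.7, -0.7]
width: 0.0698
```

```bash
python3 - <<'E'
from h import *
s=status.get_state();print(s['t'],s['eef_pos'],s['q'].round(2),s['width'])
im=save('top','top2')
cv2.imwrite('pics/top2c.png',cv2.resize(im[130:270,260:500],(768,448),interpolation=cv2.INTER_CUBIC)[:,:,::-1])
E
```

```text
9.1 [ 0.50450538 -0.23027279  0.45313742] [-0.08  0.13 -0.18 -0.   -1.26 -1.4 ] 0.06977329594988772
```

View pics/top2c.png

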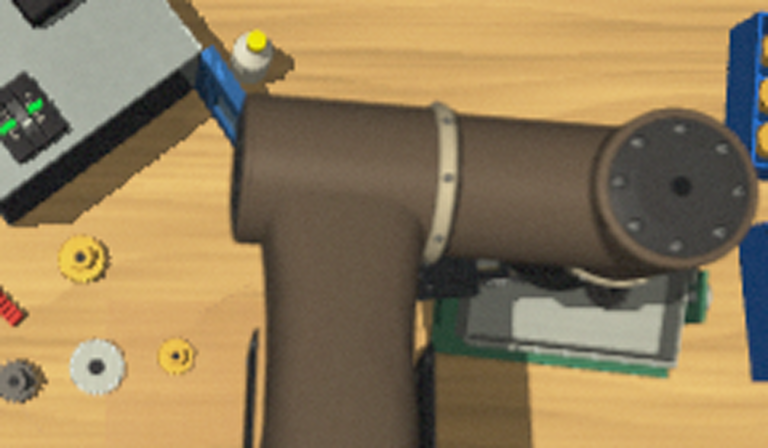

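Call:
apply_moves(
  commands=[
    {"dx":2.4,"dy":48.5,"dz":-6,"spin":4,"hand":0.2},
    {"dx":2.4,"dy":48.5,"dz":-6,"spin":4,"hand":0.2},
    {"dx":2.4,"dy":48.5,"dz":-6,"spin":4,"hand":0.2},
    {"dx":2.4,"dy":48.5,"dz":-6,"spin":4,"hand":0.2},
    {"dx":2.4,"dy":48.5,"dz":-6,"spin":4,"hand":0.2},
  ],
)

```text
t: 9.78
eef_pos: [0.5167, 0.0124, 0.4225]
ee_rot: [-0.171, 1.569, 0.275]
force: [0.6, 0.7, -0.1]
width: 0.0703
```

Call:
apply_moves(
  commands=[
    {"dx":2.4,"dy":48.5,"dz":-6,"spin":4,"hand":0.2},
    {"dx":2.4,"dy":48.5,"dz":-6,"spin":4,"hand":0.2},
    {"dx":2.4,"dy":48.5,"dz":-6,"spin":4,"hand":0.2},
    {"dx":0,"dy":0,"dz":0,"spin":0,"hand":0.2},
    {"dx":0,"dy":0,"dz":0,"spin":0,"hand":0.2},
  ],
)

```text
t: 10.4
eef_pos: [0.524, 0.1564, 0.404]
ee_rot: [-1.593, 1.571, -0.94]
force: [0.9, 0.0, -0.3]
width: 0.0701
```

```bash
python3 - <<'E'
from h import *
s=status.get_state();print(s['t'],s['eef_pos'],s['q'].round(2),s['width']);M=R.from_euler('xyz',s['ee_rot']).as_matrix();print(np.degrees(np.arctan2(M[1,1],M[0,1])))
np.save('pics/w3s.npy',np.r_[s['eef_pos'],s['ee_rot']])
im=save('wrist','w3')
print(proj(cam('wrist'),[[.5237,.158,.038]]))
E
```

```text
10.4 [0.52397941 0.15639144 0.40402643] [ 0.65  0.15 -0.27  0.   -1.15 -1.57] 0.07012708885728944
127.42154877460361
[[319.2284493  174.69166832]]
```

View pics/w3.png

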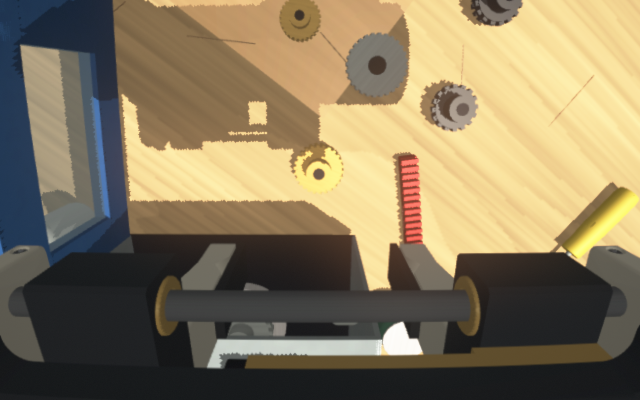

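The worm hub sits at (319,174), exactly where the estimate projects, and the rack is about 90 mm away. Lowering with the tips at about 23 mm.

Call:
apply_moves(
  commands=[
    {"dx":0,"dy":1.5,"dz":-50,"spin":0,"hand":0.2},
    {"dx":0,"dy":0,"dz":-50,"spin":0,"hand":0.2},
    {"dx":0,"dy":0,"dz":-50,"spin":0,"hand":0.2},
    {"dx":0,"dy":0,"dz":-43,"spin":0,"hand":0.2},
    {"dx":0,"dy":0,"dz":-9,"spin":0,"hand":0.2},
  ],
)

```text
t: 11.08
eef_pos: [0.5235, 0.1563, 0.1997]
ee_rot: [3.102, 1.566, -2.53]
force: [0.2, -0.1, -0.0]
width: 0.0702
```

Call:
apply_moves(
  commands=[
    {"dx":0,"dy":0,"dz":0,"spin":0,"hand":0.6},
    {"dx":0,"dy":0,"dz":0,"spin":0,"hand":0.9},
    {"dx":0,"dy":0,"dz":0,"spin":0,"hand":0.9},
    {"dx":0,"dy":0,"dz":0,"spin":0,"hand":0.9},
    {"dx":0,"dy":0,"dz":0,"spin":0,"hand":0.9},
  ],
)

```text
t: 11.7
eef_pos: [0.5241, 0.158, 0.2021]
ee_rot: [0.023, 1.57, 0.676]
force: [0.1, -0.4, 1.5]
width: 0.0252
```

Call:
apply_moves(
  commands=[
    {"dx":0,"dy":0,"dz":20,"spin":0,"hand":0.9},
    {"dx":0,"dy":0,"dz":55,"spin":0,"hand":0.9},
    {"dx":0,"dy":0,"dz":60,"spin":0,"hand":0.9},
    {"dx":0,"dy":0,"dz":60,"spin":0,"hand":0.9},
    {"dx":0,"dy":0,"dz":60,"spin":0,"hand":0.9},
  ],
)

```text
t: 12.32
eef_pos: [0.5234, 0.1577, 0.4581]
ee_rot: [2.574, 1.57, -3.056]
force: [1.7, 1.3, -3.2]
width: 0.0247
```

Call:
apply_moves(
  commands=[
    {"dx":-1.7,"dy":-48.2,"dz":0,"spin":-4.3,"hand":0.9},
    {"dx":-1.7,"dy":-48.2,"dz":0,"spin":-4.3,"hand":0.9},
    {"dx":-1.7,"dy":-48.2,"dz":0,"spin":-4.3,"hand":0.9},
    {"dx":-1.7,"dy":-48.2,"dz":0,"spin":-4.3,"hand":0.9},
    {"dx":-1.7,"dy":-48.2,"dz":0,"spin":-4.3,"hand":0.9},
  ],
)

```text
t: 12.95
eef_pos: [0.5148, -0.0844, 0.456]
ee_rot: [2.539, 1.569, 2.814]
force: [1.7, 0.7, -4.6]
width: 0.0253
```

Call:
apply_moves(
  commands=[
    {"dx":-1.7,"dy":-48.2,"dz":0,"spin":-4.3,"hand":0.9},
    {"dx":-1.7,"dy":-48.2,"dz":0,"spin":-4.3,"hand":0.9},
    {"dx":-1.7,"dy":-48.2,"dz":0,"spin":-4.3,"hand":0.9},
    {"dx":-1.7,"dy":-48.2,"dz":0,"spin":-4.3,"hand":0.9},
    {"dx":-1.7,"dy":-48.2,"dz":0,"spin":-4.3,"hand":0.9},
  ],
)

```text
t: 13.58
eef_pos: [0.5066, -0.3254, 0.4557]
ee_rot: [2.567, 1.569, 2.467]
force: [1.2, 0.7, -3.5]
width: 0.025
```

```bash
python3 - <<'E'
from h import *
s=status.get_state();print(s['t'],s['eef_pos'],s['q'].round(2),s['width'],s['force'])
im=save('wrist','w4')
E
```

```text
13.575 [ 0.50658371 -0.32539854  0.45571051] [-0.25  0.21 -0.07 -0.   -1.29 -1.42] 0.025046922583257268 [ 1.1783141   0.68345061 -3.53401662]
```

View pics/w4.png

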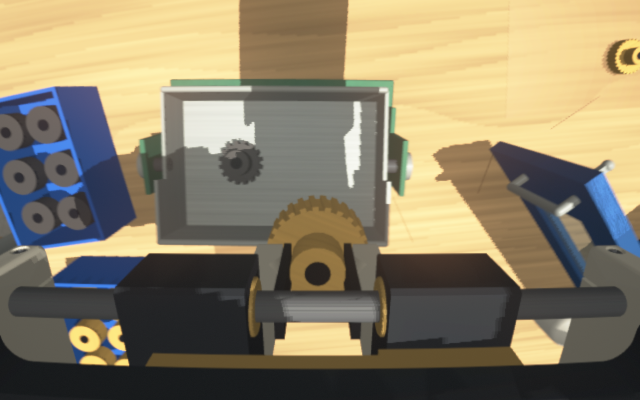

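The pinion stands in the bin at (240,162), and the worm is held over the right half. Expected touchdown is at TCP z of about 0.250.

Call:
apply_moves(
  commands=[
    {"dx":0,"dy":1,"dz":-50,"spin":0,"hand":0.9},
    {"dx":0,"dy":0,"dz":-50,"spin":0,"hand":0.9},
    {"dx":0,"dy":0,"dz":-50,"spin":0,"hand":0.9},
    {"dx":0,"dy":0,"dz":-40,"spin":0,"hand":0.9},
    {"dx":0,"dy":0,"dz":-2,"spin":0,"hand":0.9},
  ],
)

```text
t: 14.25
eef_pos: [0.5055, -0.3224, 0.261]
ee_rot: [2.888, 1.563, 2.789]
force: [-0.2, 0.5, -3.5]
width: 0.0252
```

Call:
apply_moves(
  commands=[
    {"dx":0,"dy":0,"dz":-3,"spin":0,"hand":0.9},
    {"dx":0,"dy":0,"dz":-3,"spin":0,"hand":0.9},
    {"dx":0,"dy":0,"dz":-2,"spin":0,"hand":0.9},
    {"dx":0,"dy":0,"dz":-1,"spin":0,"hand":0.9},
    {"dx":0,"dy":0,"dz":0,"spin":0,"hand":0.9},
  ],
)

```text
t: 14.88
eef_pos: [0.5071, -0.3231, 0.2559]
ee_rot: [-0.193, 1.57, -0.29]
force: [0.4, 0.5, -2.9]
width: 0.025
```

Call:
apply_moves(
  commands=[
    {"dx":0,"dy":0,"dz":-2,"spin":0,"hand":0.9},
    {"dx":0,"dy":0,"dz":-1,"spin":0,"hand":0.9},
    {"dx":0,"dy":0,"dz":0,"spin":0,"hand":0.9},
    {"dx":0,"dy":0,"dz":0,"spin":0,"hand":0.9},
    {"dx":0,"dy":0,"dz":0,"spin":0,"hand":0.9},
  ],
)

```text
t: 15.5
eef_pos: [0.5071, -0.3231, 0.2527]
ee_rot: [-0.299, 1.571, -0.397]
force: [0.2, 0.8, -4.0]
width: 0.0251
```

Call:
apply_moves(
  commands=[
    {"dx":0,"dy":0,"dz":-1,"spin":0,"hand":0.9},
    {"dx":0,"dy":0,"dz":0,"spin":0,"hand":0.9},
    {"dx":0,"dy":0,"dz":0,"spin":0,"hand":0.9},
    {"dx":0,"dy":0,"dz":0,"spin":0,"hand":0.9},
    {"dx":0,"dy":0,"dz":0,"spin":0,"hand":0.9},
  ],
)

```text
t: 16.12
eef_pos: [0.5071, -0.3231, 0.2517]
ee_rot: [-0.325, 1.571, -0.422]
force: [-0.4, 0.3, -3.3]
width: 0.0253
```

Call:
apply_moves(
  commands=[
    {"dx":0,"dy":0,"dz":-1,"spin":0,"hand":0.9},
    {"dx":0,"dy":0,"dz":-0.5,"spin":0,"hand":0.9},
    {"dx":0,"dy":0,"dz":0,"spin":0,"hand":0.9},
    {"dx":0,"dy":0,"dz":0,"spin":0,"hand":0.9},
    {"dx":0,"dy":0,"dz":0,"spin":0,"hand":0.9},
  ],
)

```text
t: 16.75
eef_pos: [0.507, -0.3231, 0.2503]
ee_rot: [-2.735, 1.571, -2.833]
force: [-2.3, 0.8, -0.8]
width: 0.0255
```

The back edge has touched the floor, with force rising from -3.5 to -0.8 N. Releasing.

Call:
apply_moves(
  commands=[
    {"dx":0,"dy":0,"dz":-0.5,"spin":0,"hand":0.9},
    {"dx":0,"dy":0,"dz":0,"spin":0,"hand":0.68},
    {"dx":0,"dy":0,"dz":0,"spin":0,"hand":0.5},
    {"dx":0,"dy":0,"dz":0,"spin":0,"hand":0.5},
    {"dx":0,"dy":0,"dz":15,"spin":0,"hand":0.5},
  ],
)

```text
t: 17.38
eef_pos: [0.5068, -0.3229, 0.2642]
ee_rot: [2.914, 1.569, 2.817]
force: [0.5, -0.3, -0.3]
width: 0.0434
```

Call:
apply_moves(
  commands=[
    {"dx":0,"dy":0,"dz":45,"spin":0,"hand":0.5},
    {"dx":0,"dy":0,"dz":50,"spin":0,"hand":0.5},
    {"dx":0,"dy":0,"dz":50,"spin":0,"hand":1},
    {"dx":0,"dy":0,"dz":50,"spin":0,"hand":1},
    {"dx":0,"dy":0,"dz":0,"spin":0,"hand":1},
  ],
)

```text
t: 18.0
eef_pos: [0.5073, -0.3234, 0.4659]
ee_rot: [-0.303, 1.561, -0.4]
force: [-0.6, -0.9, -1.4]
width: 0.019
```

```bash
python3 - <<'E'
from h import *
s=status.get_state();print(s['t'],s['eef_pos'],s['q'].round(2),s['width'],s['force'])
np.save('pics/w5s.npy',np.r_[s['eef_pos'],s['ee_rot']])
im=save('wrist','w5')
E
```

```text
18.0 [ 0.5073256  -0.3234464   0.46594749] [-0.24  0.2  -0.06  0.   -1.29 -1.43] 0.019005221043590446 [-0.58084547 -0.8906394  -1.37180388]
```

View pics/w5.png

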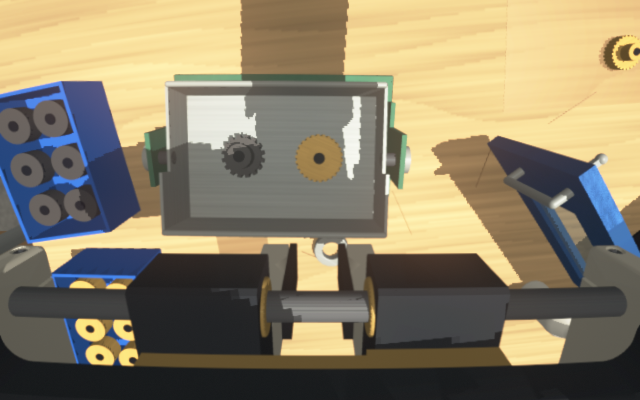

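Both gears lie flat in the bin, the pinion at (240,155) and the worm at (319,157). Next I'll go to the door's outer side with the fingers shut and turned parallel to it (ψ≈213°). Standby is r = 180 mm with about 25 mm clearance and the tips at z = 0.155.

Call:
apply_moves(
  commands=[
    {"dx":5.9,"dy":14.4,"dz":0,"spin":8.6,"hand":1},
    {"dx":5.9,"dy":14.4,"dz":0,"spin":8.6,"hand":1},
    {"dx":5.9,"dy":14.4,"dz":0,"spin":8.6,"hand":1},
    {"dx":5.9,"dy":14.4,"dz":0,"spin":8.6,"hand":1},
    {"dx":5.9,"dy":14.4,"dz":0,"spin":8.6,"hand":1},
  ],
)

```text
t: 18.68
eef_pos: [0.5365, -0.2505, 0.4589]
ee_rot: [2.211, 1.569, 2.868]
force: [-0.0, 0.1, 0.4]
width: 0.0006
```

Call:
apply_moves(
  commands=[
    {"dx":5.9,"dy":14.4,"dz":0,"spin":8.6,"hand":1},
    {"dx":5.9,"dy":14.4,"dz":0,"spin":8.6,"hand":1},
    {"dx":5.9,"dy":14.4,"dz":0,"spin":8.6,"hand":1},
    {"dx":5.9,"dy":14.4,"dz":0,"spin":8.6,"hand":1},
    {"dx":5.9,"dy":14.4,"dz":0,"spin":8.6,"hand":1},
  ],
)

```text
t: 19.3
eef_pos: [0.566, -0.1785, 0.4589]
ee_rot: [1.608, 1.569, 3.016]
force: [-0.7, -0.4, -0.2]
width: 0.0002
```

Call:
apply_moves(
  commands=[
    {"dx":5.9,"dy":14.4,"dz":0,"spin":8.6,"hand":1},
    {"dx":5.9,"dy":14.4,"dz":-10,"spin":8.6,"hand":1},
    {"dx":5.9,"dy":14.4,"dz":-20,"spin":8.6,"hand":1},
    {"dx":5.9,"dy":14.4,"dz":-20,"spin":8.6,"hand":1},
    {"dx":5.9,"dy":14.4,"dz":-20,"spin":8.6,"hand":1},
  ],
)

```text
t: 19.92
eef_pos: [0.5954, -0.1066, 0.3884]
ee_rot: [0.967, 1.569, 3.125]
force: [-0.5, 0.6, -0.2]
width: 0.0002
```

```bash
python3 - <<'E'
from h import *
s=status.get_state();print(s['t'],s['eef_pos'],s['q'].round(2),s['width'],s['force']);M=R.from_euler('xyz',s['ee_rot']).as_matrix();print(np.degrees(np.arctan2(M[1,1],M[0,1]))%360)
im=save('side','s3'); np.save('pics/w6s.npy',np.r_[s['eef_pos'],s['ee_rot']]); save('wrist','w6')
E
```

```text
19.925 [ 0.59535907 -0.10660894  0.38840881] [ 0.15  0.26 -0.17 -0.   -1.14  0.44] 0.00018090028490360083 [-0.50401107  0.57681787 -0.18746537]
213.68374219072487
```

View pics/s3.png

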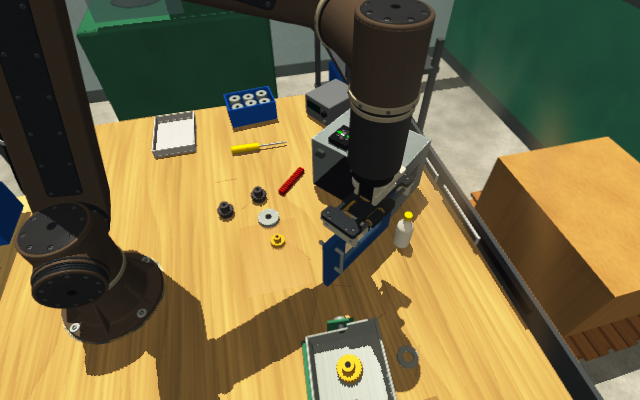

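View pics/w6.png

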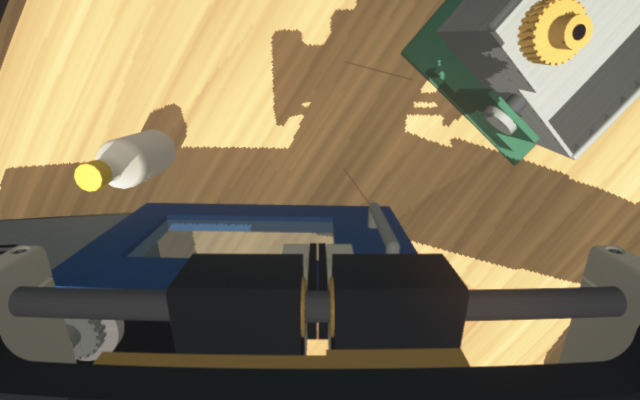

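The fingers are parallel to the door (bottom edge level at row 206), clear of the bar at (385,225) and of the bottle at (140,160). I'm computing the arc rows.

```bash
python3 - <<'E'
from h import *
H=np.array([.7174,.0347]);r=.18
def pos(a,c):
    a=np.radians(a); return (H+r*np.array([np.cos(a),np.sin(a)])+c*np.array([-np.sin(a),np.cos(a)]))*1000
print('start',pos(213.7,.051))
p=pos(213.7,.051);q=pos(213.7,.028);print('in',(q-p).round(1))
a=213.7;p=q
while a>128.9:
    a-=5; q=pos(a,.028); print(round(a,1),(q-p).round(1),q.round(1)); p=q
E
```

```text
start [ 595.94532382 -107.60165717]
in [-12.8  19.1]
208.7 [-10.2  12.2] [573.  -76.3]
203.7 [-9.1 13. ] [563.8 -63.3]
198.7 [-8.  13.8] [555.9 -49.5]
193.7 [-6.7 14.4] [549.2 -35.1]
188.7 [-5.4 14.9] [543.7 -20.2]
183.7 [-4.1 15.3] [539.6  -4.9]
178.7 [-2.8 15.6] [536.8  10.8]
173.7 [-1.4 15.8] [535.4  26.6]
168.7 [-0.  15.9] [535.4  42.5]
163.7 [ 1.4 15.8] [536.8  58.3]
158.7 [ 2.7 15.7] [539.5  74. ]
153.7 [ 4.1 15.4] [543.6  89.4]
148.7 [ 5.4 14.9] [549.1 104.3]
143.7 [ 6.7 14.4] [555.8 118.7]
138.7 [ 7.9 13.8] [563.7 132.5]
133.7 [ 9.1 13. ] [572.8 145.5]
128.7 [10.2 12.2] [583.  157.7]
```

Call:
apply_moves(
  commands=[
    {"dx":0,"dy":0,"dz":-27,"spin":0,"hand":1},
    {"dx":0,"dy":0,"dz":-28,"spin":0,"hand":1},
    {"dx":-5,"dy":8,"dz":0,"spin":0,"hand":1},
    {"dx":-4,"dy":6,"dz":0,"spin":0,"hand":1},
    {"dx":0,"dy":0,"dz":0,"spin":0,"hand":1},
  ],
)

```text
t: 20.65
eef_pos: [0.5867, -0.0926, 0.3364]
ee_rot: [-2.096, 1.568, 0.058]
force: [0.3, -1.2, 0.2]
width: 0.0006
```

Call:
apply_moves(
  commands=[
    {"dx":-4,"dy":5,"dz":0,"spin":0,"hand":1},
    {"dx":-5.1,"dy":6.1,"dz":0,"spin":-2.5,"hand":1},
    {"dx":-5.1,"dy":6.1,"dz":0,"spin":-2.5,"hand":1},
    {"dx":-4.6,"dy":6.5,"dz":0,"spin":-2.5,"hand":1},
    {"dx":-4.5,"dy":6.5,"dz":0,"spin":-2.5,"hand":1},
  ],
)

```text
t: 21.28
eef_pos: [0.5632, -0.0626, 0.3353]
ee_rot: [-1.983, 1.57, -0.006]
force: [0.9, -0.8, -0.4]
width: 0.0006
```

```bash
python3 - <<'E'
from h import *
s=status.get_state();print(s['t'],s['eef_pos'],s['force'])
save('wrist','w7')
E
```

```text
21.275 [ 0.56316911 -0.06261228  0.33531986] [ 0.86381736 -0.75623759 -0.36061653]
```

View pics/w7.png

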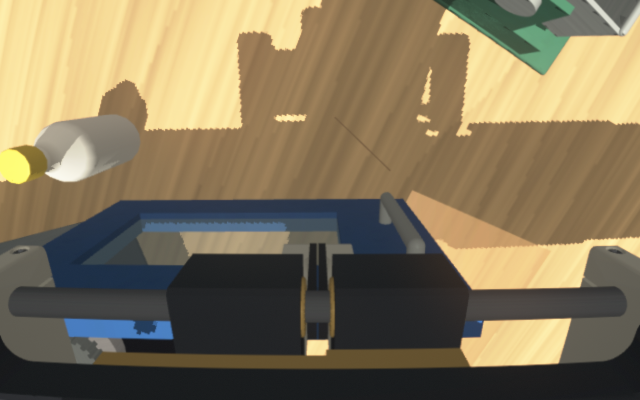

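The door is following, still level in the view. Continuing the arc at 5° per row (about 0.7 rad/s).

Call:
apply_moves(
  commands=[
    {"dx":-8,"dy":13.8,"dz":0,"spin":-5,"hand":1},
    {"dx":-6.7,"dy":14.4,"dz":0,"spin":-5,"hand":1},
    {"dx":-5.4,"dy":14.9,"dz":0,"spin":-5,"hand":1},
    {"dx":-4.1,"dy":15.3,"dz":0,"spin":-5,"hand":1},
    {"dx":-2.8,"dy":15.6,"dz":0,"spin":-5,"hand":1},
  ],
)

```text
t: 21.95
eef_pos: [0.5361, 0.0115, 0.3352]
ee_rot: [-1.62, 1.57, -0.08]
force: [1.2, -1.5, -0.8]
width: 0.0002
```

Call:
apply_moves(
  commands=[
    {"dx":-1.4,"dy":15.8,"dz":0,"spin":-5,"hand":1},
    {"dx":0,"dy":15.9,"dz":0,"spin":-5,"hand":1},
    {"dx":1.4,"dy":15.8,"dz":0,"spin":-5,"hand":1},
    {"dx":2.7,"dy":15.7,"dz":0,"spin":-5,"hand":1},
    {"dx":4.1,"dy":15.4,"dz":0,"spin":-5,"hand":1},
  ],
)

```text
t: 22.58
eef_pos: [0.543, 0.09, 0.3351]
ee_rot: [-1.531, 1.571, -0.427]
force: [0.2, -1.3, 0.7]
width: 0.0007
```

Call:
apply_moves(
  commands=[
    {"dx":5.4,"dy":14.9,"dz":0,"spin":-5,"hand":1},
    {"dx":6.7,"dy":14.4,"dz":0,"spin":-5,"hand":1},
    {"dx":7.9,"dy":13.8,"dz":0,"spin":-5,"hand":1},
    {"dx":4.5,"dy":6.5,"dz":0,"spin":-2.5,"hand":1},
    {"dx":0,"dy":0,"dz":0,"spin":0,"hand":1},
  ],
)

```text
t: 23.2
eef_pos: [0.5678, 0.1397, 0.3348]
ee_rot: [-0.284, 1.571, 0.519]
force: [-2.0, 0.3, 0.4]
width: 0.0002
```

```bash
python3 - <<'E'
from h import *
s=status.get_state();print(s['t'],s['eef_pos'],s['force'],s['q'].round(2));M=R.from_euler('xyz',s['ee_rot']).as_matrix();print(np.degrees(np.arctan2(M[1,1],M[0,1]))%360)
save('wrist','w8');save('side','s8')
E
```

```text
23.2 [0.56777425 0.13969186 0.3347929 ] [-2.04021814  0.33990233  0.42644699] [ 0.58  0.27 -0.29  0.   -1.02 -1.34]
135.97621742085602
```

View pics/w8.png

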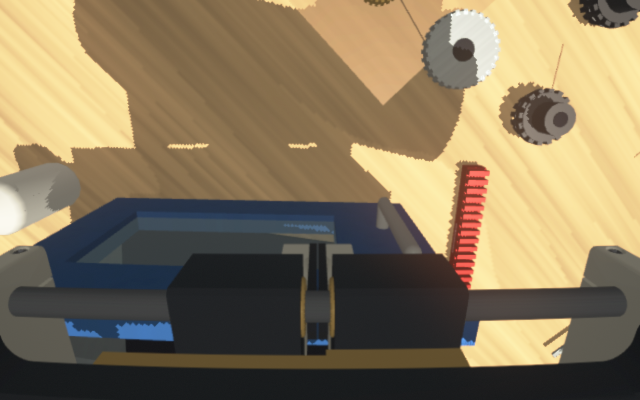

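View pics/s8.png

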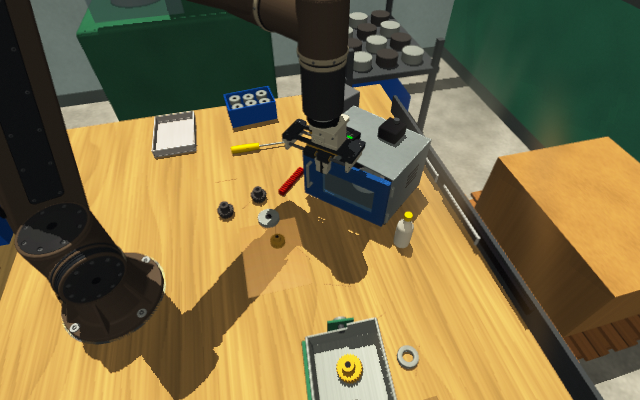

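The door is nearly shut, with about 8° left by the wrist angle, and the bottle and rack are unmoved. Now in small steps.

Call:
apply_moves(
  commands=[
    {"dx":2.5,"dy":3.2,"dz":0,"spin":-1.2,"hand":1},
    {"dx":2.5,"dy":3.2,"dz":0,"spin":-1.2,"hand":1},
    {"dx":2.5,"dy":3.1,"dz":0,"spin":-1.3,"hand":1},
    {"dx":2.5,"dy":3.1,"dz":0,"spin":-1.3,"hand":1},
    {"dx":0,"dy":0,"dz":0,"spin":0,"hand":1},
  ],
)

```text
t: 23.92
eef_pos: [0.5778, 0.1522, 0.3346]
ee_rot: [-0.03, 1.571, 0.684]
force: [-1.5, 0.3, 0.1]
width: 0.0005
```

Call:
apply_moves(
  commands=[
    {"dx":1.2,"dy":1.4,"dz":0,"spin":-0.6,"hand":1},
    {"dx":1.2,"dy":1.4,"dz":0,"spin":-0.6,"hand":1},
    {"dx":1.2,"dy":1.2,"dz":0,"spin":-0.6,"hand":1},
    {"dx":0,"dy":0,"dz":0,"spin":0,"hand":1},
    {"dx":0,"dy":0,"dz":0,"spin":0,"hand":1},
  ],
)

```text
t: 24.55
eef_pos: [0.5798, 0.1545, 0.3345]
ee_rot: [3.074, 1.566, -2.527]
force: [-7.8, -6.3, 5.9]
width: 0.0004
```

The catch is loading at about 10 N. Pushing on 1-1.5 mm at a time.

Call:
apply_moves(
  commands=[
    {"dx":1,"dy":0.8,"dz":0,"spin":-0.4,"hand":1},
    {"dx":1,"dy":0.8,"dz":0,"spin":-0.4,"hand":1},
    {"dx":1,"dy":0.8,"dz":0,"spin":-0.3,"hand":1},
    {"dx":0,"dy":0,"dz":0,"spin":0,"hand":1},
    {"dx":0,"dy":0,"dz":0,"spin":0,"hand":1},
  ],
)

```text
t: 25.18
eef_pos: [0.5845, 0.1585, 0.3348]
ee_rot: [-0.228, 1.57, 0.436]
force: [0.7, -0.3, -0.5]
width: 0.0004
```

The force dropped to zero, so the door went over the crest. Pushing slightly on to confirm the stop, then looking.

Call:
apply_moves(
  commands=[
    {"dx":1,"dy":0.8,"dz":0,"spin":0,"hand":1},
    {"dx":1,"dy":0.8,"dz":0,"spin":0,"hand":1},
    {"dx":0.8,"dy":0.6,"dz":0,"spin":0,"hand":1},
    {"dx":0,"dy":0,"dz":0,"spin":0,"hand":1},
    {"dx":0,"dy":0,"dz":0,"spin":0,"hand":1},
  ],
)

```text
t: 25.8
eef_pos: [0.5856, 0.1592, 0.3344]
ee_rot: [3.057, 1.566, -2.563]
force: [-10.0, -5.4, 7.1]
width: 0.0006
```

The door is firm at 11 N, and the contact is 7.5 mm further in than where the roller first loaded, which fits shut. Backing off, rising, and looking at the wheel and door.

Call:
apply_moves(
  commands=[
    {"dx":-8,"dy":-6,"dz":0,"spin":0,"hand":1},
    {"dx":-16,"dy":-12,"dz":10,"spin":0,"hand":1},
    {"dx":-8,"dy":-6,"dz":40,"spin":0,"hand":1},
    {"dx":0,"dy":0,"dz":50,"spin":0,"hand":1},
    {"dx":10,"dy":8,"dz":20,"spin":0,"hand":1},
  ],
)

```text
t: 26.42
eef_pos: [0.565, 0.1442, 0.4588]
ee_rot: [-0.193, 1.564, 0.47]
force: [0.3, 1.2, -0.6]
width: 0.0002
```

Call:
apply_moves(
  commands=[
    {"dx":20,"dy":16,"dz":0,"spin":0,"hand":1},
    {"dx":20,"dy":16,"dz":0,"spin":0,"hand":1},
    {"dx":20,"dy":16,"dz":0,"spin":0,"hand":1},
    {"dx":18,"dy":14,"dz":0,"spin":0,"hand":1},
    {"dx":0,"dy":0,"dz":0,"spin":0,"hand":1},
  ],
)

```text
t: 27.05
eef_pos: [0.6439, 0.2075, 0.4536]
ee_rot: [2.677, 1.571, -2.942]
force: [0.5, -0.1, -0.9]
width: 0.0004
```

```bash
python3 - <<'E'
from h import *
s=status.get_state();print(s['t'],s['eef_pos'],s['force'],s['q'].round(2));M=R.from_euler('xyz',s['ee_rot']).as_matrix();print(np.degrees(np.arctan2(M[1,1],M[0,1]))%360)
np.save('pics/w9s.npy',np.r_[s['eef_pos'],s['ee_rot']])
im=save('wrist','w9');im2=save('side','s9')
cv2.imwrite('pics/w9b.png',cv2.resize(im[100:300,160:480],(800,500),interpolation=cv2.INTER_CUBIC)[:,:,::-1])
cv2.imwrite('pics/s9b.png',cv2.resize(im2[90:290,240:440],(600,600),interpolation=cv2.INTER_CUBIC)[:,:,::-1])
print(proj(cam('wrist'),[[.647,.2088,.216]]))
E
```

```text
27.05 [0.64387249 0.20745553 0.45359738] [ 0.53883183 -0.0888798  -0.86381484] [ 0.6   0.34  0.09 -0.   -1.32 -1.51]
128.03006487835373
[[316.14332763 225.57059424]]
```

View pics/w9b.png

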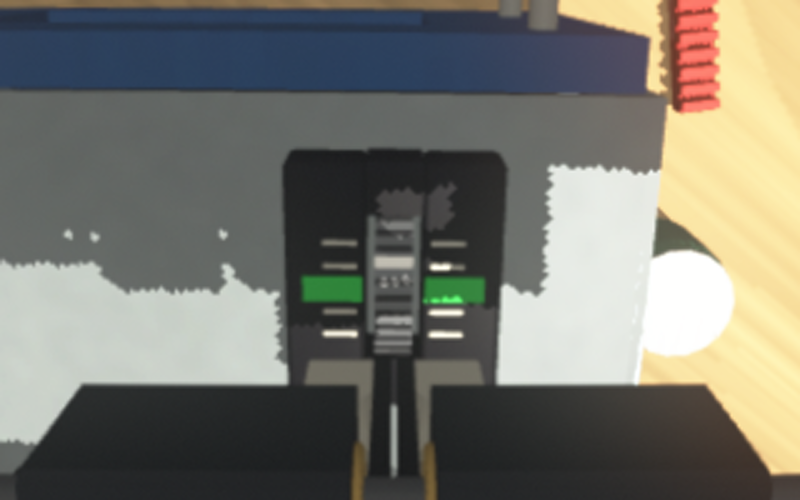

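View pics/s9b.png

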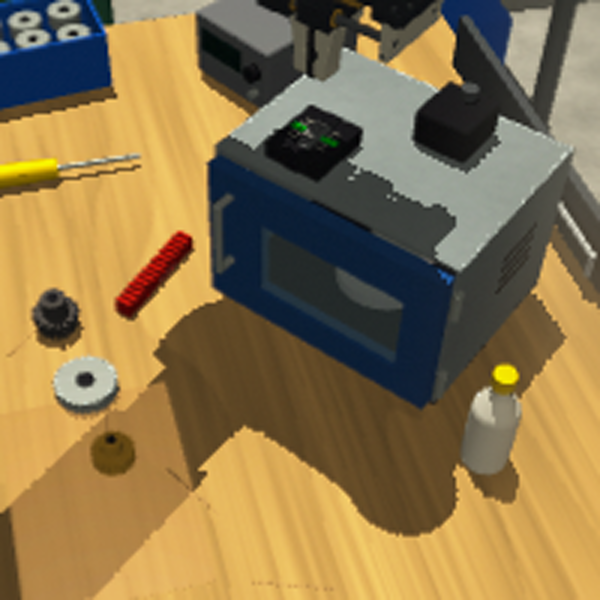

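The side view shows the door flush. In the wrist crop the wheel's white line is at (395,262) and the green mark is centred at row 290. Enlarging and measuring.

```bash
python3 - <<'E'
from h import *
a=np.load('pics/w9s.npy');C=cam('wrist',dict(eef_pos=a[:3],ee_rot=a[3:]))
im=np.load('pics/w9.npy')
cv2.imwrite('pics/w9z.png',cv2.resize(im[155:250,270:370],(600,570),interpolation=cv2.INTER_CUBIC)[:,:,::-1])
hsv=cv2.cvtColor(im,cv2.COLOR_RGB2HSV)
g=((hsv[...,0]>50)&(hsv[...,0]<75)&(hsv[...,1]>150)&(hsv[...,2]>60)).astype(np.uint8)
n,l,st,c=cv2.connectedComponentsWithStats(g)
for i in range(1,n):
    if st[i,4]>20: print(c[i],st[i],onz(C,c[i],.208))
print(im[195:245,318].mean(1).round().tolist())
ax=np.array([.794,.608,0])
W=np.array([.647,.2088,.216])
for z in (.208,.216): print(z,onz(C,(318,216),z), (onz(C,(318,216),z)-W)@ax)
gm=onz(C,(318,216),.208); W=gm+[0,0,.008]; 
for th in np.arange(.15,.9,.05):
    d=.85-th; P=W-ax*.025*np.sin(d)-[0,0,.025*(1-np.cos(d))]; print(round(th,2),proj(C,P).round(1))
E
```

```text
[292.95774648 215.02816901] [281 211  24  10 213] [0.6538612  0.19444321 0.208     ]
[340.10989011 215.60989011] [330 211  22  10 182] [0.63461319 0.21974578 0.208     ]
[85.0, 84.0, 78.0, 59.0, 51.0, 63.0, 90.0, 128.0, 181.0, 186.0, 185.0, 174.0, 135.0, 99.0, 95.0, 104.0, 118.0, 110.0, 114.0, 117.0, 92.0, 87.0, 79.0, 56.0, 51.0, 62.0, 81.0, 83.0, 78.0, 61.0, 66.0, 114.0, 162.0, 162.0, 141.0, 83.0, 95.0, 130.0, 141.0, 102.0, 85.0, 112.0, 128.0, 89.0, 84.0, 91.0, 65.0, 44.0, 43.0, 49.0]
0.208 [0.64401307 0.20816925 0.208     ] -0.0027551171359419652
0.216 [0.64171449 0.20634794 0.216     ] -0.005687553019760464
0.15 [[318.3 194. ]]
0.2 [[318.3 195.8]]
0.25 [[318.2 197.6]]
0.3 [[318.2 199.4]]
0.35 [[318.2 201.3]]
0.4 [[318.2 203.2]]
0.45 [[318.2 205.1]]
0.5 [[318.2 207. ]]
0.55 [[318.1 209. ]]
0.6 [[318.1 210.9]]
0.65 [[318.1 212.8]]
0.7 [[318.1 214.7]]
0.75 [[318.1 216.6]]
0.8 [[318.  218.4]]
0.85 [[318.  220.2]]
```

View pics/w9z.png

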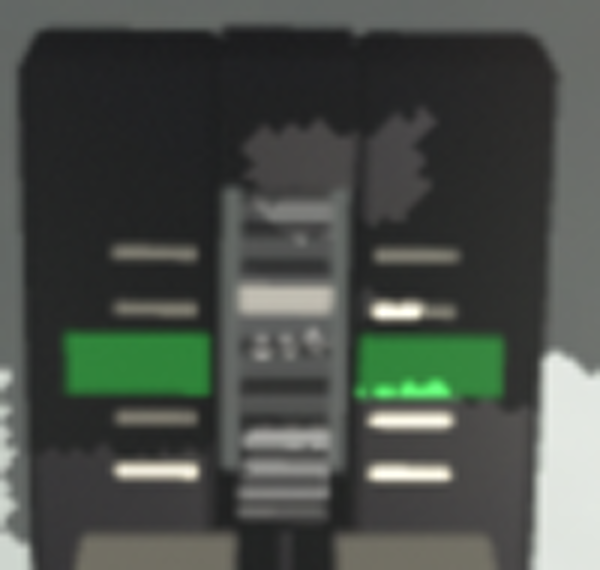

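The white line is at row 204.7, giving a wheel angle of about 0.44. The mark centre puts the wheel top at (0.6442, 0.2071, 0.216), within 3 mm of the geometric estimate. It needs about 0.41 rad, which is 10.3 mm along cabinet +x. Coming down 6 mm to the front of the axle.

Call:
apply_moves(
  commands=[
    {"dx":-4.5,"dy":-4,"dz":-30,"spin":0,"hand":1},
    {"dx":0,"dy":0,"dz":-18,"spin":0,"hand":1},
    {"dx":0,"dy":0,"dz":-7,"spin":0,"hand":1},
    {"dx":0,"dy":0,"dz":0,"spin":0,"hand":1},
    {"dx":0,"dy":0,"dz":0,"spin":0,"hand":1},
  ],
)

```text
t: 27.78
eef_pos: [0.6388, 0.2027, 0.4006]
ee_rot: [-0.336, 1.569, 0.328]
force: [-0.6, -0.1, -0.2]
width: 0.0006
```

Call:
apply_moves(
  commands=[
    {"dx":0,"dy":0,"dz":-1.5,"spin":0,"hand":1},
    {"dx":0,"dy":0,"dz":-1,"spin":0,"hand":1},
    {"dx":0,"dy":0,"dz":-1,"spin":0,"hand":1},
    {"dx":0,"dy":0,"dz":0,"spin":0,"hand":1},
    {"dx":0,"dy":0,"dz":0,"spin":0,"hand":1},
  ],
)

```text
t: 28.4
eef_pos: [0.6385, 0.2025, 0.3962]
ee_rot: [-3.052, 1.571, -2.388]
force: [0.5, 0.1, -0.8]
width: 0.0005
```

Call:
apply_moves(
  commands=[
    {"dx":0,"dy":0,"dz":-1,"spin":0,"hand":1},
    {"dx":0,"dy":0,"dz":-1,"spin":0,"hand":1},
    {"dx":0,"dy":0,"dz":0,"spin":0,"hand":1},
    {"dx":0,"dy":0,"dz":0,"spin":0,"hand":1},
    {"dx":0,"dy":0,"dz":0,"spin":0,"hand":1},
  ],
)

```text
t: 29.02
eef_pos: [0.6386, 0.2025, 0.3944]
ee_rot: [-0.244, 1.57, 0.42]
force: [-1.0, -0.5, 2.4]
width: 0.0002
```

Call:
apply_moves(
  commands=[
    {"dx":0,"dy":0,"dz":-0.5,"spin":0,"hand":1},
    {"dx":0,"dy":0,"dz":0,"spin":0,"hand":1},
    {"dx":0,"dy":0,"dz":0,"spin":0,"hand":1},
    {"dx":0,"dy":0,"dz":0,"spin":0,"hand":1},
    {"dx":0,"dy":0,"dz":0,"spin":0,"hand":1},
  ],
)

```text
t: 29.65
eef_pos: [0.6386, 0.2026, 0.3943]
ee_rot: [-0.291, 1.57, 0.373]
force: [-1.0, 0.7, 5.5]
width: 0.0003
```

About 6 N. Rolling along cabinet +x.

Call:
apply_moves(
  commands=[
    {"dx":1.6,"dy":1.2,"dz":0,"spin":0,"hand":1},
    {"dx":1.6,"dy":1.2,"dz":0,"spin":0,"hand":1},
    {"dx":1.6,"dy":1.2,"dz":0,"spin":0,"hand":1},
    {"dx":1.6,"dy":1.2,"dz":0,"spin":0,"hand":1},
    {"dx":1.6,"dy":1.2,"dz":0,"spin":0,"hand":1},
  ],
)

```text
t: 30.28
eef_pos: [0.6466, 0.2087, 0.3943]
ee_rot: [-0.224, 1.57, 0.439]
force: [-1.2, 0.4, 6.0]
width: 0.0006
```

Call:
apply_moves(
  commands=[
    {"dx":0,"dy":0,"dz":0,"spin":0,"hand":1},
    {"dx":0,"dy":0,"dz":5,"spin":0,"hand":1},
    {"dx":0,"dy":0,"dz":30,"spin":0,"hand":1},
    {"dx":0,"dy":0,"dz":30,"spin":0,"hand":1},
    {"dx":0,"dy":0,"dz":0,"spin":0,"hand":1},
  ],
)

```text
t: 30.9
eef_pos: [0.6468, 0.2085, 0.4614]
ee_rot: [-0.228, 1.567, 0.435]
force: [0.6, -0.2, -1.8]
width: 0.0006
```

```bash
python3 - <<'E'
from h import *
s=status.get_state();print(s['t'],s['eef_pos'],s['force'])
C=cam('wrist',s)
im=save('wrist','w10')
cv2.imwrite('pics/w10z.png',cv2.resize(im[155:250,270:370],(600,570),interpolation=cv2.INTER_CUBIC)[:,:,::-1])
hsv=cv2.cvtColor(im,cv2.COLOR_RGB2HSV)
g=((hsv[...,0]>50)&(hsv[...,0]<75)&(hsv[...,1]>150)&(hsv[...,2]>60)).astype(np.uint8)
n,l,st,c=cv2.connectedComponentsWithStats(g)
cc=[c[i] for i in range(1,n) if st[i,4]>60];print(cc)
ax=np.array([.794,.608,0])
W=np.array([.6442,.2071,.216])
for th in (.65,.71,.75,.8,.85,.9,.95,.99):
    d=.85-th; P=W-ax*.025*np.sin(d)-[0,0,.025*(1-np.cos(d))]; print(round(th,2),proj(C,P).round(1))
E
```

```text
30.9 [0.64683419 0.20847896 0.46136939] [ 0.61109822 -0.23846141 -1.79707066]
[array([295.2039801 , 205.92537313])]
0.65 [[318.5 202.6]]
0.71 [[318.5 204.8]]
0.75 [[318.5 206.2]]
0.8 [[318.5 208.1]]
0.85 [[318.5 209.8]]
0.9 [[318.4 211.6]]
0.95 [[318.4 213.3]]
0.99 [[318.4 214.6]]
```

View pics/w10z.png

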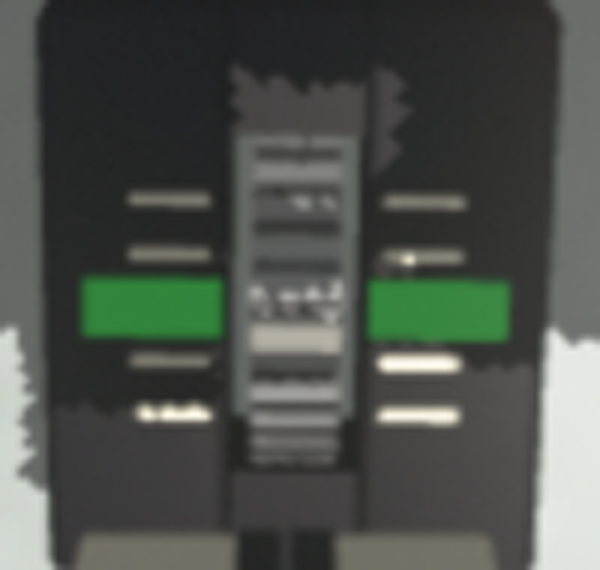

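The line now reads about 0.90 after perspective (row 211.5), against 0.84 from the tip travel; both are inside 0.71-0.99. To settle it, I'll look from straight above the wheel, where there is no parallax.

Call:
apply_moves(
  commands=[
    {"dx":16,"dy":12,"dz":20,"spin":0,"hand":1},
    {"dx":16,"dy":12,"dz":10,"spin":0,"hand":1},
    {"dx":16,"dy":13,"dz":0,"spin":0,"hand":1},
    {"dx":16,"dy":13,"dz":0,"spin":0,"hand":1},
    {"dx":0,"dy":0,"dz":0,"spin":0,"hand":1},
  ],
)

```text
t: 31.58
eef_pos: [0.7112, 0.2593, 0.4857]
ee_rot: [2.922, 1.567, -2.697]
force: [-0.2, -0.2, 0.8]
width: 0.0
```

```bash
python3 - <<'E'
from h import *
s=status.get_state();print(s['t'],s['eef_pos'],s['force'])
C=cam('wrist',s);print(C[2])
im=save('wrist','w11')
ax=np.array([.794,.608,0]);W=np.array([.6442,.2071,.216])
for th in (.71,.8,.85,.9,.99):
    d=.85-th; P=W-ax*.025*np.sin(d)-[0,0,.025*(1-np.cos(d))]; print(round(th,2),proj(C,P).round(1))
c=proj(C,W)[0].astype(int);print(c,proj(C,W-[0,0,.008]))
y0=max(0,c[1]-50);cv2.imwrite('pics/w11z.png',cv2.resize(im[y0:y0+100,c[0]-60:c[0]+60],(720,600),interpolation=cv2.INTER_CUBIC)[:,:,::-1]);print(y0)
cv2.imwrite('pics/w11.png',im[:,:,::-1])
E
```

```text
31.575 [0.71116791 0.25934611 0.48567733] [-0.16380486 -0.2436183   0.80540237]
[0.64658317 0.20882212 0.46536609]
0.71 [[317.1  79.9]]
0.8 [[317.1  83.4]]
0.85 [[317.1  85.3]]
0.9 [[317.1  87.2]]
0.99 [[317.   90.7]]
[317  85] [[317.07478476  85.44287536]]
35
```

View pics/w11z.png

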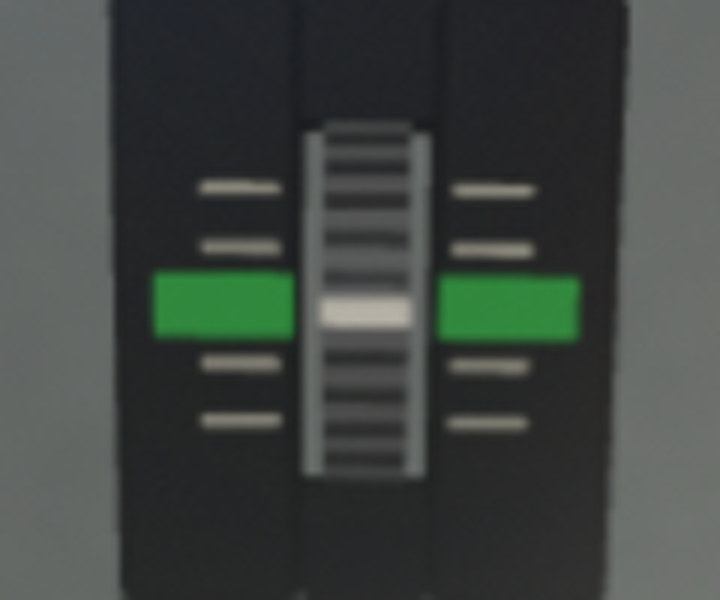

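View pics/w11.png

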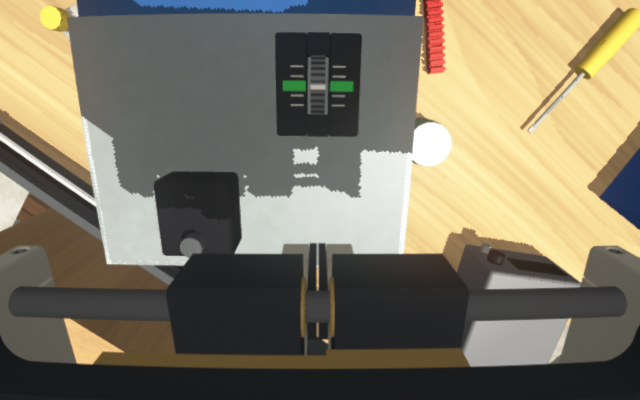

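From straight above, the white line (row 312) lies inside the green mark (rows 272-340). Last check: door flushness and the bin.

```bash
python3 - <<'E'
from h import *
S=cam('side')
im=save('side','s12');print(status.get_state()['force'])
a=cv2.resize(im[100:250,290:450],(400,375),interpolation=cv2.INTER_CUBIC);b=cv2.resize(im[300:400,280:420],(400,286),interpolation=cv2.INTER_CUBIC)
o=np.zeros((375,800,3),np.uint8);o[:,:400]=a;o[:286,400:]=b
cv2.imwrite('pics/s12c.png',o[:,:,::-1])
H=np.array([.7174,.0347])
for phi in (0,.012,.025,.05):
    al=np.radians(127.45)+phi;d=np.array([np.cos(al),np.sin(al)]);n=np.array([-d[1],d[0]])
    print(phi,proj(S,np.r_[H+.252*d+.016*n,.182]).round(1),proj(S,np.r_[H+.0*d+.016*n,.182]).round(1))
E
```

```text
[ 0.29843202 -0.79588676 -0.17847818]
0 [[308.9 143.1]] [[388.4 184.4]]
0.012 [[308.3 143.7]] [[388.5 184.4]]
0.025 [[307.6 144.4]] [[388.5 184.5]]
0.05 [[306.3 145.7]] [[388.7 184.5]]
```

View pics/s12c.png

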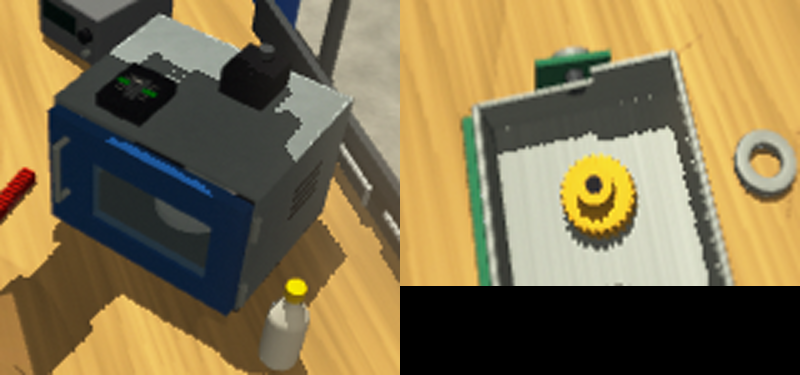

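The door is flush: its corner is at (310,143), against (308.9,143.1) predicted for fully shut. The worm is seated in the bin and the arm touches nothing. Handing in.

```bash
python3 - <<'E'
from h import *
arm.job_done(); print(status.get_state()['t'])
E
```

```text
the job is handed in; nothing more can be done
the job is handed in; nothing more can be done
```

I lowered the far-right pinion and the larger worm gear into the tilting bin, pushed the door shut over its catch, and rolled the light wheel into the green mark. The job was handed in at about 31.6 s of the 72 s allowed; no verdict is reported.

- **Gears:** the wrist view after both placings shows both standing in the bin. Touchdown added about 7 N for the pinion and about 3 N for the worm, far below the 45 N limit. The last side view shows the worm but not the pinion's corner of the bin, so I did not see the pinion again after leaving.
- **Door:** I pushed it at about 0.7 rad/s, slower at the end. The force built to about 10 N at the roller, dropped to zero, then met a firm stop. Its free corner shows at (310,143) against (308.9,143.1) predicted for shut. One pixel is about 0.015 rad there, so the pictures alone cannot prove it is under 0.012 rad; the force record supports it.
- **Wheel:** seen from straight above, the white line lies inside the green mark, slightly past its middle. The estimates disagreed slightly, 0.84 rad from the tip's travel against about 0.90 from the picture, but both are inside 0.71-0.99.
- **Bystanders:** none appeared moved in the views I took, judged by eye. The arm was clear of everything at the end.

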